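# Run the filter balls through the density funnel

## Task

Loosen the ceramic balls in the funnel of the bulk-density stand: take the stirring rod from the rack, lower its tip right down among the balls and stir them about with three wide turns round the outlet, the shutter still shut, then hang the rod back in any hole of the rack. Only then press the funnel's sprung shutter lever down to its stop so that all seven balls run into the measuring cup below, and keep it there: the program finishes while holding the lever down. Leave the cup standing in its place under the funnel and do not disturb the other things on the bench.

Things in the scene. Friction and masses are not known exactly. Their poses are not given: they have to be found in the camera images.
- stand: Bulk-density stand, fixed: grey base 200 x 200 x 10; steel posts 16 thick at x +80 and -80 (y -8), 180 high, carry a round steel funnel on the vertical axis: mouth at hseven 165, outside diameter 120, wall 3; straight to hseven 132, then a cone to the open outlet at hseven 87, inside diameter 66. Origin: centre of the underside, z up; the lever sticks out to +y.
- outlet (a point): Middle of the funnel's floor: the point on the funnel's axis at the top face of the shut shutter plate, 77 above the bench. The seven balls lie on that plate, in a round space 66 across. Axes as the stand's.
- lever_pivot (a point): Middle of the shutter lever's pivot, on the funnel's axis, 160 above the bench. The lever turns about the stand's x axis through this point.
- lever_pad (a point): Centre of the upper face of the flat rubber press pad, 40 wide x 56 long, at the lever's free end, 150 from the pivot axis; it moves with the lever. At rest the lever rises 0.61 rad above level towards the stand's +y, the pad 122 beside the pivot axis and 248 above the bench; fully down it points 0.14 rad below level, the pad 149 beside and 141 above the bench.
- shutter (a joint): Shutter lever with return spring: 0 at rest (shutter shut), 0.75 rad fully down at its stop (open). The shutter plate hangs under the outlet on the same yoke and swings aside as the lever goes down. Pushing square on the pad's centre takes about 2.5 N to start, 6.5 N at the stop; let go, it springs back shut.
- cup: Steel measuring cup, slightly tapered, loose, standing on the stand's base under the outlet: mouth 92 across outside, 50 high, wall 3, 0.3 kg. Origin: centre of its underside. (An equal empty cup elsewhere on the bench is spare.)
- rack: White plastic hanging rack, fixed to the bench: base 160 x 80 x 10 and a top plate 160 x 60 whose upper face is 120 above the bench, on two end walls; three holes of diameter 16 through the top plate, in a row along x. Origin: centre of the base's underside.
- hole1 (a point): Centre of the mouth of the rack's hole at x -48, on the upper face of the top plate.
- hole2 (a point): Centre of the mouth of the rack's middle hole; the rod hangs here at the start.
- hole3 (a point): Centre of the mouth of the rack's hole at x +48.
- rod: Stirring rod, 165 long, about 0.08 kg: a steel stem of diameter 8 with a round tip, 105 long, and above it a round black plastic handle of diameter 24, 60 long. It hangs upright in the rack, the handle's lower face resting on the top plate (rod's origin 15 above the bench). Origin: the tip; z runs along the rod to the handle.
- rod_grip (a point): Middle of the rod's handle, on its axis, 135 from the tip.
- ball1_center (a point): Centre of ball 1 of seven: a loose white ceramic ball, diameter 16, 12 g, lying in the funnel at the start.
- ball2_center (a point): Centre of ball 2 of seven: a loose white ceramic ball, diameter 16, 12 g, lying in the funnel at the start.
- ball3_center (a point): Centre of ball 3 of seven: a loose white ceramic ball, diameter 16, 12 g, lying in the funnel at the start.
- ball4_center (a point): Centre of ball 4 of seven: a loose white ceramic ball, diameter 16, 12 g, lying in the funnel at the start.
- ball5_center (a point): Centre of ball 5 of seven: a loose white ceramic ball, diameter 16, 12 g, lying in the funnel at the start.
- ball6_center (a point): Centre of ball 6 of seven: a loose white ceramic ball, diameter 16, 12 g, lying in the funnel at the start.
- ball7_center (a point): Centre of ball 7 of seven: a loose white ceramic ball, diameter 16, 12 g, lying in the funnel at the start.

How it is judged (in metres and radians):
On the way, in this order (a step that is already met when the one before it is completed fails the run):
1. the rod's tip is down among the balls, on the far side of the outlet (z of rod in the frame of outlet below 0.014 m and horizontal distance between rod and outlet below 0.034 m and value of joint shutter below 0.15 rad and x of rod in the frame of outlet above 0.01 m).
2. it goes round by one side (z of rod in the frame of outlet below 0.014 m and horizontal distance between rod and outlet below 0.034 m and value of joint shutter below 0.15 rad and x of rod in the frame of outlet between -0.007 and 0.007 m and (y of rod in the frame of outlet above 0.009 m or y of rod in the frame of outlet below -0.009 m)).
3. to the near side (z of rod in the frame of outlet below 0.014 m and horizontal distance between rod and outlet below 0.034 m and value of joint shutter below 0.15 rad and x of rod in the frame of outlet below -0.01 m).
4. it goes on by a side (all of step 2).
5. to the far side again (all of step 1).
6. by a side again (all of step 4).
7. to the near side again (all of step 3).
8. on by a side (all of step 6).
9. to the far side a third time, the balls shifted (of each opposite pair 1-4, 2-5, 3-6 at least one over 8 mm from its start), all still in the funnel (all of step 5 and distance of any of ball1_center, ball4_center from where it was at the start of the episode above 0.008 m and distance of any of ball2_center, ball5_center from where it was at the start of the episode above 0.008 m and distance of any of ball3_center, ball6_center from where it was at the start of the episode above 0.008 m and z of each of ball1_center, ball2_center, ball3_center, ball4_center, ball5_center, ball6_center, ball7_center in the frame of outlet above 0 m).
10. the rod hangs in a hole of the rack again, let go (z of rod in the frame of rack between 0.009 and 0.021 m and angle between rod's own z axis and vertical below 0.12 rad and (horizontal distance between rod_grip and hole1 below 0.009 m or horizontal distance between rod_grip and hole2 below 0.009 m or horizontal distance between rod_grip and hole3 below 0.009 m) and contact force between rod and the fingers below 0.05 N), for 0.2 s.
At the end, for the whole second after the job is handed in: the lever is being held down by the robot to at least 0.62 of its 0.75 rad; all seven balls lie inside the cup, which stands upright within 15 mm of where it was; the rod hangs upright (within 0.12 rad) in a hole of the rack, its handle resting on the top plate (within 6 mm), let go (all of step 10 and value of joint shutter above 0.62 rad and (contact force between shutter and the fingers above 1 N or contact force between shutter and the arm above 1 N) and horizontal distance between each of ball1_center, ball2_center, ball3_center, ball4_center, ball5_center, ball6_center, ball7_center and cup below 0.044 m and z of each of ball1_center, ball2_center, ball3_center, ball4_center, ball5_center, ball6_center, ball7_center in the frame of cup below 0.05 m and angle between cup's own z axis and vertical below 0.1 rad and distance of cup from where it was at the start of the episode below 0.015 m); the arm keeps its last pose, push and grip.
It fails at once if the shutter is opened while the rod is out of the rack (value of joint shutter above 0.25 rad and not (z of rod in the frame of rack between 0.009 and 0.021 m and angle between rod's own z axis and vertical below 0.12 rad and (horizontal distance between rod_grip and hole1 below 0.009 m or horizontal distance between rod_grip and hole2 below 0.009 m or horizontal distance between rod_grip and hole3 below 0.009 m))).
It fails at once if a bystander is knocked about (moved over 30 mm) (distance of any of flask, wash_bottle, spare_cup, stopper from where it was at the start of the episode above 0.03 m).
It also fails if it takes over 69 s, if anything falls off the work surface, if the arm or the gripper's body presses on something with over 40 N, if the wrist force passes 120 N, or if a joint passes its speed limit or range.

## Robot

A 6-joint arm with a two-finger parallel gripper is mounted at the origin on the work surface. World frame = base frame: x ahead of the robot, y to its left, z up, the work surface at z = 0. Lengths are in m, angles in degrees, forces in N, time in s.
With the tool pointing down it reaches from about 0.15 to 0.775 m from the base axis. Payload 6.1 kg.
Tool frame: the origin (TCP) lies on the front face of the gripper's body, between the roots of the fingers; the fingertips stand 73 mm ahead of it and the grasp point (between the pads) lies 54 mm ahead of it; x points along the fingers, y is the direction in which the jaws open and shut, and the axes are right-handed (so a half turn about x gives the same grasp; the last joint's range is limited). The gripper opens to 85 mm and grips with 20 to 120 N. Pads are 22 mm wide; open, the fingers measure 114 mm over their backs; the gripper's body (76 mm by 85 mm) begins 54 mm behind the grasp point. The pads swing forward as they close: fully open they stand 13 mm farther back than shut.
Start: joints at [63.312, 7.208, -2.269, 80.523, 0, 90], TCP at [0.236, 0.469, 0.304] pointing down, gripper open.
Joint ranges: [-155.77, 155.77], [-54.66, 111.73], [-72.52, 77.12], [-102.08, 115.82], [-83.92, 84.16], [-180, 180]. Speed limits (degrees/s): [136.94, 136.94, 172.46, 180, 180, 180].

## Interface

Orientations are given as a 3x3 rotation matrix whose columns are the frame's x, y, z axes.
In Python, from bench import r, cams, spotter gives the robot as it stands. The module is installed in compiled form; this text tells all that it offers.
- The arm moves only by the tool servo_tool, never from a script. Its argument "commands" is a list that holds one entry, the list of rows, each a list of 7 numbers: the shift along the world's x, y, z as a fraction of full scale, then the turn, a rotation vector about the world's x, y, z as a fraction of full scale, then the gripper command: -1 is shut, 1 is fully open, values between are in proportion. In form: [[[tx, ty, tz, ax, ay, az, fingers], ...]]. A call has 1 to 8 rows; each row is the pose to reach, as a shift and turn from the pose commanded when the call began; what a row does not reach only later rows make up. Full scale, the value 1, is 250 mm for a shift and 60 degrees for a turn. A row lasts 1/10 s, in which the tool goes at most 50 mm and 8.59 degrees, less where a joint would pass 70% of its speed; a pose out of reach is approached as far as the arm can. A call with a number of a shift or a turn outside -1 to 1 is refused whole. A call with a gripper value outside its range is refused whole. The fingers move at their own pace and stop on an object; "force" is the grip in N (left out, the last holds). Time passes only in rows, so rows that repeat a pose let the fingers close. It gives the time, the measured TCP pose, the force and the opening at its end, in the units of the state.
- r.observe(): the state, without advancing time (a new reading comes with each control period).
- cams.capture(name): name is "scene" or "top" or "wrist"; returns a dict with "color" (480x640x3 uint8, red, green, blue), "depth" (480x640 float32, m along the optical axis (not along the pixel's ray), 0 where there is no reading), "camera_matrix" (3x3 intrinsics, pixels), "T" (4x4, takes a point from camera to world coordinates); the wrist camera has in their place "tool_from_camera" (4x4, takes a point from camera to tool coordinates, whose origin is the TCP and whose axes are the tool frame's). Camera axes: x right, y down, z forward; pixel columns grow to the right and rows downward; lengths in m; the calibration is good to about 2 mm. The wrist camera is an equidistant fisheye: a pixel r from the principal point sees the ray r / f radians off the axis. A picture is of the moment at which its call begins: read the wrist's pose just before it.
- r.close_job(): hands the job in, once; it reports no verdict.
Trained networks look in the newest picture that a camera, given by its name, has taken for a name from the list of things; names that differ only in an ending like _2 or _b are one class to them, and where a whole thing is asked for, a point or a joint stands for the part that bears it (a point fixed in the world has none). Each returns a list of dicts, best first, with "score" (0 to 1); they miss things now and then, are a little off and sometimes report something else, mostly with a low value. They report only what shows in the picture. A call takes as long as a camera call.
- spotter.look_for(camera, target): "centre" ([column, row] in pixels, amid what is visible of it).
- spotter.pinpoint(camera, target): "centre" ([column, row] in pixels: a listed point, or the origin of a listed thing).
The state is a dict: "clock": time; "joint_pos": joint angles; "dq": joint speeds; "joint_torque": joint torques, N m; "tool_pos": TCP position; "tcp_rot": TCP orientation; "wrist_force": force on the tool from outside, world axes, zero at the start; "torque": the same for the moment, N m; "opening": opening from 0.0 (shut) to 1.0 (fully open).
Only numpy, scipy, OpenCV 4.12 (cv2) and the standard library are available. Lean on these libraries where they do the work, as an engineer would, in place of code of your own. Each camera call takes 0.05 s, during which the arm holds its last target. There are 200 camera calls.

## Working session

There is one attempt and no reset: what is moved stays moved. The work goes in short steps, Python scripts to look and compute and a tool call to move; the robot and the scene stay as the last step left them, time stands still between calls to the robot, and variables do not carry over. Pictures are saved under pics/ and viewed, about 8 in all and at most 12, crops included, and the job is handed in when it is done.

Besides the shell and the picture viewer there is one more tool, called after "Call:" in YAML: its name, and indented under it one key for each argument. servo_tool: Moves the arm, as the interface text tells. Its arguments: {"type":"object","properties":{"commands":{"type":"array"},"force":{"type":"number"}},"required":["commands"]}

```bash
mkdir -p pics
cat > h.py <<'E'
import numpy as np, cv2
from bench import r, cams, spotter
def ray(c,px):
    K=c["camera_matrix"];return np.array([(px[0]-K[0,2])/K[0,0],(px[1]-K[1,2])/K[1,1],1.])
def at_z(c,px,z):
    d=c["T"][:3,:3]@ray(c,px);o=c["T"][:3,3];return o+d*(z-o[2])/d[2]
def at_d(c,px):
    u,v=int(round(px[0])),int(round(px[1]));d=c["depth"][v,u]
    return (c["T"]@np.append(ray(c,px)*d,1))[:3]
def tri(ca,pa,cb,pb):
    A=[];B=[]
    for c,p in((ca,pa),(cb,pb)):
        d=c["T"][:3,:3]@ray(c,p);d/=np.linalg.norm(d);P=np.eye(3)-np.outer(d,d);A.append(P);B.append(P@c["T"][:3,3])
    x=np.linalg.lstsq(np.vstack(A),np.hstack(B),rcond=None)[0]
    return x,np.linalg.norm(np.vstack(A)@x-np.hstack(B))
E
python3 - <<'E'
from h import *
np.set_printoptions(precision=4,suppress=True)
s=r.observe();print(s["clock"],s["tool_pos"],s["tcp_rot"],s["opening"])
C={n:cams.capture(n) for n in("scene","top")}
for n in C: cv2.imwrite(f"pics/{n}0.png",C[n]["color"][:,:,::-1]);print(n,C[n]["T"][:3,3],C[n]["camera_matrix"][0,0])
for t in["stand","outlet","lever_pivot","lever_pad","cup","rack","hole1","hole2","hole3","rod","rod_grip"]:
    P={}
    for n in C:
        l=spotter.pinpoint(n,t)
        for q in l[:2]: print(t,n,np.round(q["centre"],1),round(q["score"],2),"depthpt",at_d(C[n],np.clip(q["centre"],0,[639,479])))
        if l:P[n]=l[0]["centre"]
    if len(P)==2: print("   tri",*tri(C["scene"],P["scene"],C["top"],P["top"]))
E
```

```text
0.0 [0.2356 0.4688 0.3031] [[-0.0007  0.4491  0.8935]
 [-0.0014  0.8935 -0.4491]
 [-1.     -0.0016 -0.    ]] 0.9989293822057359
scene [1.0652 0.3002 0.9165] 490.8117217582466
top [ 0.3885 -0.0258  1.0333] 584.5435009978617
stand scene [373.4 307.2] 0.71 depthpt [0.5666 0.0925 0.0622]
stand scene [253.8 203.8] 0.37 depthpt [ 0.5189 -0.2441  0.1314]
stand top [238.3 236.8] 0.97 depthpt [0.5201 0.0724 0.0877]
stand top [247. 222.] 0.36 depthpt [0.544  0.0582 0.0904]
   tri [0.5323 0.0798 0.0046] 0.00200521800420289
outlet scene [377.3 285.9] 0.76 depthpt [0.5911 0.1044 0.1781]
outlet scene [268.3 194.1] 0.35 depthpt [ 0.4405 -0.2691  0.0823]
outlet top [236.1 233.1] 0.8 depthpt [0.5254 0.0754 0.0936]
   tri [0.5274 0.0775 0.0785] 0.0007347728986078618
lever_pivot scene [381.1 263.8] 0.6 depthpt [0.4898 0.0639 0.1022]
lever_pivot top [233.1 220.2] 0.97 depthpt [0.5468 0.0807 0.0924]
lever_pivot top [446.  231.1] 0.27 depthpt [ 0.5135 -0.2445  0.1794]
   tri [0.5334 0.077  0.1611] 0.006346614697663518
lever_pad scene [453.3 254.3] 0.59 depthpt [0.5094 0.2011 0.2512]
lever_pad top [133.4 2
[... 1052 characters left out ...]
hpt [ 0.5186 -0.2445  0.1318]
hole3 scene [268.4 195.9] 0.57 depthpt [ 0.4741 -0.2388  0.1212]
hole3 top [426.1 246.3] 0.74 depthpt [ 0.4983 -0.2272  0.119 ]
hole3 top [438.9 262.2] 0.68 depthpt [ 0.4739 -0.2488  0.1086]
   tri [ 0.5054 -0.2394  0.1192] 0.019499029721748606
rod scene [254.4 232. ] 0.71 depthpt [ 0.5094 -0.2667  0.0117]
rod scene [377.6 300.7] 0.32 depthpt [0.5572 0.0956 0.0768]
rod top [430.5 246.6] 0.66 depthpt [ 0.4977 -0.2339  0.1199]
   tri [ 0.5116 -0.2603  0.0168] 0.004472610387851174
rod_grip scene [252.6 196.5] 0.65 depthpt [ 0.5201 -0.243   0.1558]
rod_grip top [446.4 232.5] 0.63 depthpt [ 0.5113 -0.2447  0.1805]
   tri [ 0.5149 -0.251   0.1478] 0.003101751033545895
```

View pics/scene0.png

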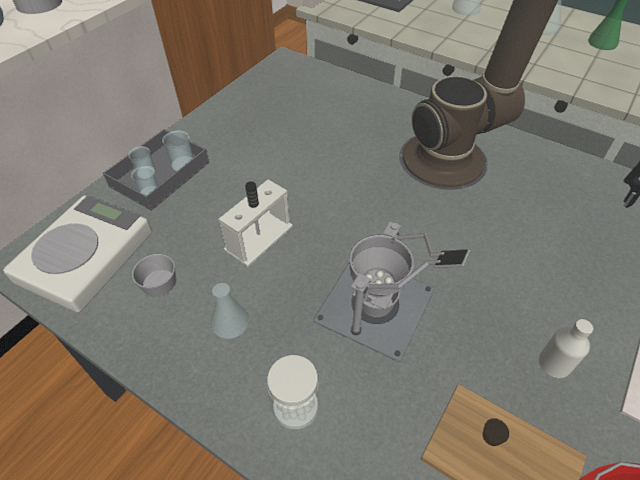

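View pics/top0.png

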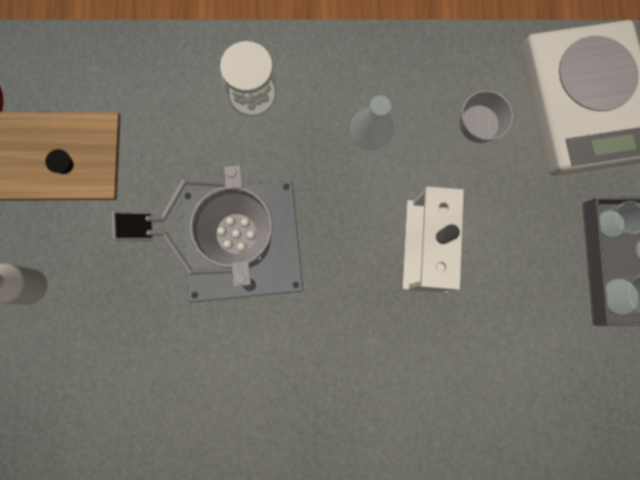

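The scene view shows the rod at (252,195) in the rack's middle hole and the stand at (378,280). The top view shows the funnel at (232,228), balls around (236,233), pad at (133,226), rod top at (448,234) and free holes at (444,207) and (441,267). Next I refine these with depth.

Run:
```python
from h import *
from scipy.optimize import least_squares
np.set_printoptions(precision=4,suppress=True)
for n in("top","scene"):
    c=cams.capture(n);d=c["depth"];v,u=np.mgrid[:480,:640];K=c["camera_matrix"]
    P=np.stack([(u-K[0,2])/K[0,0]*d,(v-K[1,2])/K[1,1]*d,d],-1)@c["T"][:3,:3].T+c["T"][:3,3]
    P[d==0]=9
    def sel(x0,x1,y0,y1,z0,z1):
        return (P[...,0]>x0)&(P[...,0]<x1)&(P[...,1]>y0)&(P[...,1]<y1)&(P[...,2]>z0)&(P[...,2]<z1)
    print(n)
    m=sel(.42,.62,-.40,-.15,.114,.126);q=P[m];print("rack",len(q),np.median(q[:,2]),cv2.minAreaRect((q[:,:2]*1000).astype(np.float32)))
    m=sel(.42,.62,-.40,-.15,.172,.19);q=P[m];print("rodtop",len(q),q.mean(0), (q.min(0)+q.max(0))/2,np.median(q[:,2]))
    m=sel(.46,.60,.0,.15,.160,.170);q=P[m]
    f=least_squares(lambda p:np.hypot(q[:,0]-p[0],q[:,1]-p[1])-.0585,[.53,.078],loss="soft_l1",f_scale=.002);print("funnel",len(q),f.x,np.median(np.abs(f.fun)),np.median(q[:,2]))
    m=sel(.4,.65,-.06,.22,.003,.014);q=P[m];print("base",len(q),cv2.minAreaRect((q[:,:2]*1000).astype(np.float32)))
    m=sel(.4,.65,.15,.26,.215,.29);q=P[m];print("pad",len(q),q.mean(0),cv2.minAreaRect((q[:,:2]*1000).astype(np.float32)))
    for z in(.174,):
        m=sel(.4,.65,-.06,.15,.172,.187);q=P[m]
        for s in(1,-1):
            k=q[(q[:,0]-.53)*s>.04];print("post",s,len(k),k.mean(0) if len(k) else 0)
    if n=="top":
        for px in[(444,207),(441,267)]: print("hole",at_z(c,px,.12))
        for px in [(236,233),(244,221),(229,221),(221,231),(227,244),(241,246),(250,233)]: print("ball",at_z(c,px,.09),at_d(c,px))
        m=sel(.4,.65,.0,.15,.077,.105);cv2.imwrite("pics/crop1.png",cv2.resize(c["color"][160:310,100:300,::-1],None,fx=4,fy=4,interpolation=cv2.INTER_CUBIC))
```

```text
top
rack 3364 0.11983154301821558 ((514.0471801757812, -253.3046417236328), (61.426719665527344, 160.43666076660156), 84.80984497070312)
rodtop 211 [ 0.5133 -0.252   0.1794] [ 0.5134 -0.2528  0.1784] 0.17970713727614596
funnel 828 [0.5264 0.076 ] 0.0012947033343580286 0.16564751294064584
base 6942 ((525.0543212890625, 79.84463500976562), (279.6036682128906, 248.97183227539062), 89.92440795898438)
pad 1486 [0.516  0.1913 0.2428] ((521.4658203125, 187.38279724121094), (74.36087799072266, 74.14942932128906), 0.27749285101890564)
post 1 435 [0.5978 0.0792 0.1766]
post -1 460 [0.4554 0.0658 0.1767]
hole [ 0.5611 -0.2583  0.12  ]
hole [ 0.4653 -0.2491  0.12  ]
ball [0.5261 0.076  0.09  ] [0.5255 0.0756 0.0938]
ball [0.5458 0.0632 0.09  ] [0.5456 0.0631 0.091 ]
ball [0.546  0.0876 0.09  ] [0.5452 0.0871 0.0944]
ball [0.5296 0.1004 0.09  ] [0.5295 0.1003 0.0908]
ball [0.5082 0.0904 0.09  ] [0.5078 0.09   0.0932]
ball [0.5047 0.0677 0.09  ] [0.5046 0.0676 0.0908]
ball [0.5259 0.0533 0.09  ] [0.5252 0.0528 0.0952]
scene
rack 1342 0.12079324080317305 ((513.215087890625, -252.53665161132812), (63.937721252441406, 163.53271484375), 85.23966979980469)
rodtop 93 [ 0.5152 -0.2507  0.1793] [ 0.5141 -0.251   0.1778] 0.18002679956380263
funnel 470 [0.5264 0.0767] 0.001268692202067094 0.1665225493102348
base 5167 ((525.217041015625, 80.01383209228516), (248.8295135498047, 279.5928955078125), 0.1647278219461441)
pad 708 [0.5203 0.1908 0.2427] ((522.7412719726562, 187.66751098632812), (85.11182403564453, 74.64666748046875), 0.39073386788368225)
post 1 262 [0.5987 0.0789 0.1773]
post -1 216 [0.4564 0.0672 0.1773]
```

View pics/crop1.png

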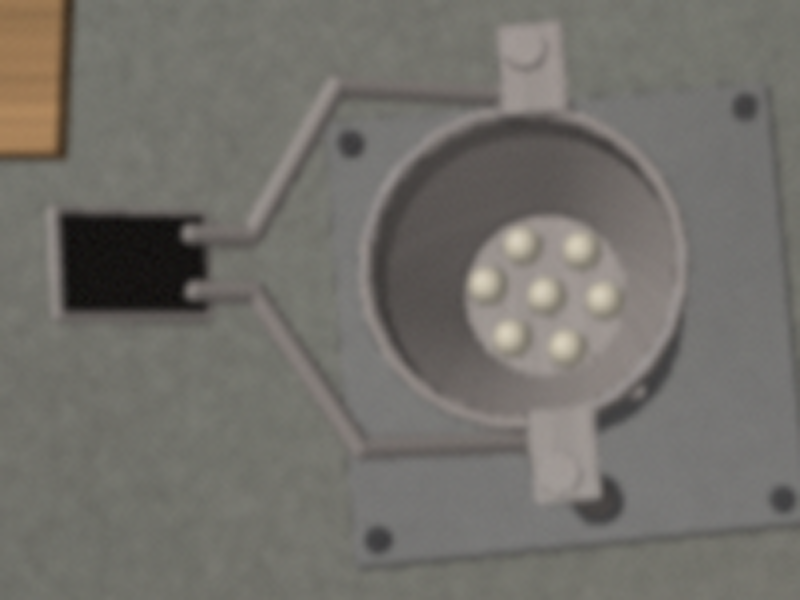

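The crop shows the ring of six balls plus the central one with gaps. The funnel axis is at about (0.5264, 0.0765), yaw about +5°; the rod axis is at about (0.514, -0.2525). I'm moving to the rod.

Call:
servo_tool:
  commands:
    - [[0.36,-1,0,0,0,-1,1],[0.36,-1,0,0,0,-1,1],[0.36,-1,0,0,0,-1,1],[0.36,-1,0,0,0,-1,1],[0.36,-1,0,0,0,-1,1],[0.36,-1,0,0,0,-1,1],[0.36,-1,0,0,0,-1,1]]

```text
clock: 2.0
tool_pos: [0.3263, 0.2168, 0.3043]
tcp_rot: [[0.001, 0.999, 0.047], [0.0, 0.047, -0.999], [-1.0, 0.001, -0.0]]
wrist_force: [-0.0, -0.0, 0.3]
opening: 1.002
```

Call:
servo_tool:
  commands:
    - [[0.36,-1,0,0,0,-0.055,1],[0.36,-1,0,0,0,-0.055,1],[0.36,-1,0,0,0,-0.055,1],[0.36,-1,0,0,0,-0.055,1],[0.36,-1,0,0,0,-0.055,1],[0.36,-1,0,0,0,-0.055,1]]

```text
clock: 2.6
tool_pos: [0.4166, -0.0346, 0.3038]
tcp_rot: [[0.001, 1.0, -0.005], [-0.001, -0.005, -1.0], [-1.0, 0.001, 0.001]]
wrist_force: [-0.6, 0.8, -0.5]
opening: 1.0
```

Call:
servo_tool:
  commands:
    - [[0.39,-0.885,0,0,0,0,1],[0.39,-0.885,0,0,0,0,1],[0.39,-0.885,0,0,0,0,1],[0.39,-0.885,0,0,0,0,1],[0.39,-0.885,0,0,0,0,1],[0.39,-0.885,0,0,0,0,1],[0.39,-0.885,0,0,0,0,1],[0.39,-0.885,0,0,0,0,1]]

```text
clock: 3.4
tool_pos: [0.513, -0.2516, 0.304]
tcp_rot: [[-0.0, 1.0, 0.001], [0.0, 0.001, -1.0], [-1.0, -0.0, -0.0]]
wrist_force: [0.8, 0.5, -0.3]
opening: 1.0
```

```bash
cat >> h.py <<'E'
def wray(c,px):
    K=c["camera_matrix"];a=np.array([px[0]-K[0,2],px[1]-K[1,2]]);a=a*[1,K[0,0]/K[1,1]];rr=np.hypot(*a);t=rr/K[0,0]
    d=np.array([0,0,1.]) if rr<1e-9 else np.array([*(a/rr*np.sin(t)),np.cos(t)]);return d
def w_at_z(s,c,px,z):
    R=np.array(s["tcp_rot"]);p=np.array(s["tool_pos"]);T=c["tool_from_camera"]
    o=R@T[:3,3]+p;d=R@T[:3,:3]@wray(c,px);return o+d*(z-o[2])/d[2]
def wproj(s,c,X):
    R=np.array(s["tcp_rot"]);p=np.array(s["tool_pos"]);T=c["tool_from_camera"];K=c["camera_matrix"]
    q=T[:3,:3].T@(R.T@(np.array(X)-p)-T[:3,3]);t=np.arctan2(np.hypot(q[0],q[1]),q[2]);u=q[:2]/np.hypot(*q[:2])
    return np.array([K[0,2]+K[0,0]*t*u[0],K[1,2]+K[1,1]*t*u[1]])
E
python3 - <<'E'
from h import *
np.set_printoptions(precision=4,suppress=True)
s=r.observe();c=cams.capture("wrist");cv2.imwrite("pics/w1.png",c["color"][:,:,::-1])
print(c["tool_from_camera"],c["camera_matrix"])
for t,z in(("rod_grip",.15),("hole1",.12),("rod",.015)):
    for q in spotter.pinpoint("wrist",t)[:3]:print(t,q,w_at_z(s,c,q["centre"],z))
for X in((.5138,-.2525,.18),(.5611,-.2583,.12),(.4653,-.2491,.12)):print(X,wproj(s,c,X))
E
```

```text
[[ 0.     -0.3091  0.951  -0.0704]
 [ 1.      0.0014  0.0004  0.0012]
 [-0.0014  0.951   0.3091 -0.0786]
 [ 0.      0.      0.      1.    ]] [[371.6483   0.     320.5936]
 [  0.     371.6483 241.3991]
 [  0.       0.       1.    ]]
rod_grip {'centre': [320.2, 251.7], 'score': 0.77} [ 0.5139 -0.2528  0.15  ]
rod_grip {'centre': [317.9, 240.2], 'score': 0.69} [ 0.5124 -0.245   0.15  ]
rod_grip {'centre': [255.5, 235.5], 'score': 0.28} [ 0.4726 -0.242   0.15  ]
hole1 {'centre': [390.6, 245.1], 'score': 0.81} [ 0.5653 -0.2583  0.12  ]
hole1 {'centre': [318.2, 239.3], 'score': 0.67} [ 0.5124 -0.254   0.12  ]
hole1 {'centre': [252.7, 231.8], 'score': 0.59} [ 0.4651 -0.2484  0.12  ]
(0.5138, -0.2525, 0.18) [319.929  269.0569]
(0.5611, -0.2583, 0.12) [384.961  245.1086]
(0.4653, -0.2491, 0.12) [252.9641 232.7573]
```

View pics/w1.png

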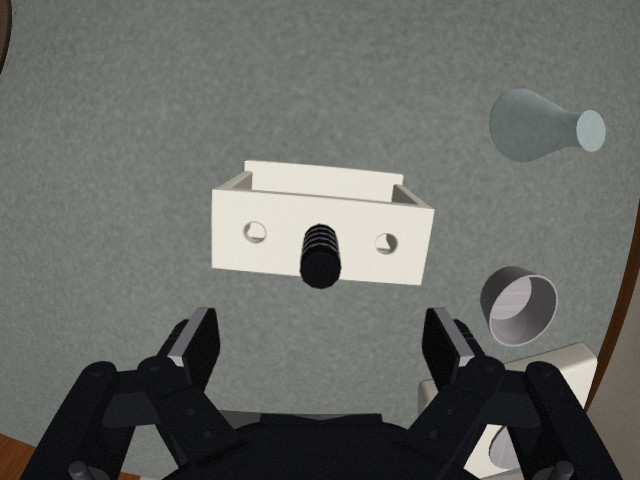

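The wrist view puts the rod handle at (320,268) and the holes at (255,232) and (386,243), matching the projections within a few pixels. Descending and gripping.

Call:
servo_tool:
  commands:
    - [[0.004,-0.004,-0.2,0,0,0,1],[0.004,-0.004,-0.3,0,0,0,1],[0.004,-0.004,-0.38,0,0,0,1],[0.004,-0.004,-0.38,0,0,0,1],[0.004,-0.004,-0.38,0,0,0,-1],[0.004,-0.004,-0.38,0,0,0,-1],[0.004,-0.004,-0.38,0,0,0,-1],[0.004,-0.004,-0.38,0,0,0,-1]]
  force: 60

```text
clock: 4.4
tool_pos: [0.5147, -0.2534, 0.21]
tcp_rot: [[0.002, 1.0, 0.0], [-0.001, 0.0, -1.0], [-1.0, 0.002, 0.001]]
wrist_force: [-0.4, 0.5, 1.5]
opening: 0.332
```

Call:
servo_tool:
  commands:
    - [[0,0,0,0,0,0,-1],[0,0,0,0,0,0,-1],[0,0,0,0,0,0,-1],[0,0,0,0,0,0,-1]]

```text
clock: 4.8
tool_pos: [0.5146, -0.2533, 0.2099]
tcp_rot: [[0.001, 1.0, 0.0], [-0.001, 0.0, -1.0], [-1.0, 0.001, 0.001]]
wrist_force: [-1.7, 0.2, 5.7]
opening: 0.265
```

Call:
servo_tool:
  commands:
    - [[0,0,0.2,0,0,0,-1],[0,0,0.4,0,0,0,-1],[0,0,0.6,0,0,0,-1],[0,0,0.76,0,0,0,-1],[0.05,0.15,0.76,0,0,0,-1],[0.1,0.3,0.76,0,0,0,-1],[0.1,0.45,0.76,0,0,0,-1],[0.1,0.6,0.76,0,0,0,-1]]

```text
clock: 5.6
tool_pos: [0.5395, -0.1019, 0.3984]
tcp_rot: [[-0.001, 1.0, -0.0], [0.0, -0.0, -1.0], [-1.0, -0.001, -0.0]]
wrist_force: [-0.3, -0.9, -0.2]
opening: 0.264
```

Call:
servo_tool:
  commands:
    - [[0,0.2,0,0,0,0,-1],[0,0.4,0,0,0,0,-1],[0,0.6,0,0,0,0,-1],[0,0.72,0,0,0,0,-1],[0,0.72,0,0,0,0,-1],[0,0.72,0,0,0,0,-1],[0,0.72,0,0,0,0,-1]]

```text
clock: 6.3
tool_pos: [0.5393, 0.076, 0.3988]
tcp_rot: [[-0.0, 1.0, -0.001], [-0.0, -0.001, -1.0], [-1.0, -0.0, 0.0]]
wrist_force: [0.3, 0.8, -1.1]
opening: 0.268
```

Run:
```python
from h import *
np.set_printoptions(precision=4,suppress=True)
s=r.observe();print(s["clock"],s["tool_pos"],s["wrist_force"],s["opening"])
C={n:cams.capture(n) for n in("wrist","top","scene")}
for n in C: cv2.imwrite(f"pics/s_{n}.png",C[n]["color"][:,:,::-1])
tip=np.array(s["tool_pos"])-[0,0,.195]
print("pred tip",tip,wproj(s,C["wrist"],tip))
for n in C:
    for t in("rod","rod_grip","outlet"):
        for q in spotter.pinpoint(n,t)[:2]:
            x=w_at_z(s,C[n],q["centre"],{"rod":tip[2],"rod_grip":tip[2]+.135,"outlet":.077}[t]) if n=="wrist" else at_z(C[n],q["centre"],{"rod":tip[2],"rod_grip":tip[2]+.135,"outlet":.077}[t])
            print(n,t,q,x)
a=C["wrist"]["color"][60:420,140:500,::-1];b=C["scene"]["color"][120:360,260:500,::-1]
cv2.imwrite("pics/c2.png",np.hstack([cv2.resize(a,(400,400)),cv2.resize(b,(400,400))]))
```

```text
6.3 [0.5393 0.076  0.3988] [ 0.317   0.765  -1.0838] 0.2678231452218086
pred tip [0.5393 0.076  0.2038] [318.9754 231.5113]
wrist rod {'centre': [319.8, 231.9], 'score': 0.85} [0.54   0.0757 0.2038]
wrist rod {'centre': [304.6, 218.7], 'score': 0.57} [0.5288 0.0858 0.2038]
wrist rod_grip {'centre': [320.9, 325.1], 'score': 0.67} [0.5407 0.0765 0.3388]
wrist outlet {'centre': [309.0, 192.3], 'score': 0.67} [0.5281 0.0822 0.077 ]
wrist outlet {'centre': [278.4, 52.5], 'score': 0.65} [0.4968 0.2323 0.077 ]
top rod {'centre': [230.7, 214.4], 'score': 0.56} [0.5366 0.0716 0.2038]
top rod_grip {'centre': [214.1, 188.7], 'score': 0.61} [0.5443 0.0762 0.3388]
top outlet {'centre': [234.6, 236.9], 'score': 0.72} [0.5215 0.0796 0.077 ]
top outlet {'centre': [229.4, 213.8], 'score': 0.61} [0.5602 0.0886 0.077 ]
scene rod {'centre': [377.8, 251.5], 'score': 0.61} [0.54   0.0745 0.2038]
scene rod {'centre': [384.5, 201.1], 'score': 0.47} [0.4191 0.0225 0.2038]
scene rod_grip {'centre': [384.6, 201.6], 'score': 0.84} [0.5424 0.0758 0.3388]
scene outlet {'centre': [375.7, 285.8], 'score': 0.74} [0.5278 0.0747 0.077 ]
scene outlet {'centre': [369.7, 276.0], 'score': 0.38} [0.513  0.0521 0.077 ]
```

View pics/c2.png

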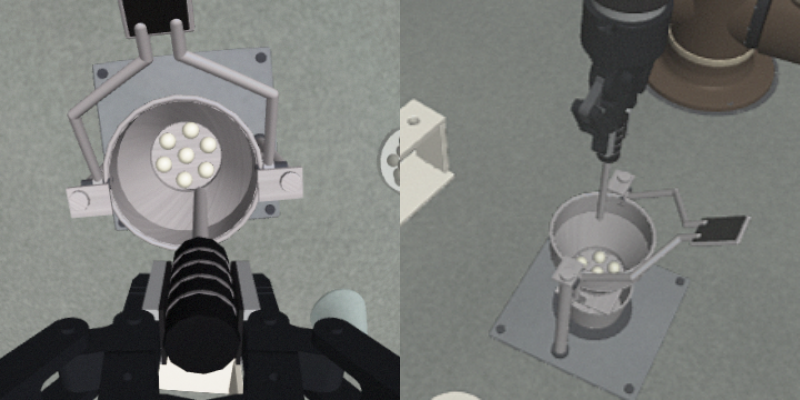

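The left half shows the rod upright with its tip above the balls; the central ball is at about (307,199) in full pixels. The right half agrees. I'll locate the balls in the wrist frame.

Run:
```python
from h import *
np.set_printoptions(precision=4,suppress=True)
s=r.observe();c=cams.capture("wrist")
for p in[(186,155),(191,130),(208,145),(206,170),(185,180),(165,163),(168,141)]:
    print(w_at_z(s,c,(140+p[0]*.9,60+p[1]*.9),.086))
# rim in wrist: project circle for candidate axes and compare to pic rim extremes
for p in[(105,165),(262,165)]: print("rim",w_at_z(s,c,(140+p[0]*.9,60+p[1]*.9),.165))
```

```text
[0.5267 0.077  0.086 ]
[0.5315 0.1009 0.086 ]
[0.5474 0.0866 0.086 ]
[0.5457 0.0624 0.086 ]
[0.5255 0.0525 0.086 ]
[0.5066 0.0693 0.086 ]
[0.5098 0.0905 0.086 ]
rim [0.467  0.0858 0.165 ]
rim [0.5872 0.0857 0.165 ]
```

Call:
servo_tool:
  commands:
    - [[0,0,-0.15,0,0,0,-1],[0,0,-0.3,0,0,0,-1],[0,0,-0.36,0,0,0,-1],[0,0,-0.4,0,0,0,-1],[0,0,-0.44,0,0,0,-1],[0,0,-0.48,0,0,0,-1],[0,0,-0.48,0,0,0,-1],[0,0,-0.48,0,0,0,-1]]

```text
clock: 7.75
tool_pos: [0.5395, 0.0768, 0.2793]
tcp_rot: [[0.001, 1.0, 0.0], [0.0, 0.0, -1.0], [-1.0, 0.001, -0.0]]
wrist_force: [-0.3, -0.4, -0.3]
opening: 0.268
```

Call:
servo_tool:
  commands:
    - [[0.0155,0.0276,0,0,0,0,-1],[0,0.051,0,0,0,0,-1],[-0.0234,0.0665,0,0,0,0,-1],[-0.051,0.072,0,0,0,0,-1],[-0.0786,0.0665,0,0,0,0,-1],[-0.102,0.051,0,0,0,0,-1],[-0.1175,0.0276,0,0,0,0,-1],[-0.123,0,0,0,0,0,-1]]

```text
clock: 8.55
tool_pos: [0.5088, 0.0768, 0.2797]
tcp_rot: [[0.002, 1.0, 0.001], [0.001, 0.001, -1.0], [-1.0, 0.002, -0.001]]
wrist_force: [2.4, -0.7, 0.7]
opening: 0.265
```

Call:
servo_tool:
  commands:
    - [[0.0055,-0.0276,0,0,0,0,-1],[0.021,-0.051,0,0,0,0,-1],[0.0444,-0.0665,0,0,0,0,-1],[0.072,-0.072,0,0,0,0,-1],[0.0996,-0.0665,0,0,0,0,-1],[0.123,-0.051,0,0,0,0,-1],[0.1385,-0.0276,0,0,0,0,-1],[0.144,0,0,0,0,0,-1]]

```text
clock: 9.35
tool_pos: [0.5444, 0.0771, 0.278]
tcp_rot: [[-0.003, 1.0, 0.0], [-0.001, 0.0, -1.0], [-1.0, -0.003, 0.001]]
wrist_force: [-1.8, -0.2, -0.0]
opening: 0.267
```

Call:
servo_tool:
  commands:
    - [[-0.0055,0.0276,0,0,0,0,-1],[-0.021,0.051,0,0,0,0,-1],[-0.0444,0.0665,0,0,0,0,-1],[-0.072,0.072,0,0,0,0,-1],[-0.0996,0.0665,0,0,0,0,-1],[-0.123,0.051,0,0,0,0,-1],[-0.1385,0.0276,0,0,0,0,-1],[-0.144,0,0,0,0,0,-1]]

```text
clock: 10.15
tool_pos: [0.5089, 0.0771, 0.2796]
tcp_rot: [[0.003, 1.0, 0.001], [0.003, 0.001, -1.0], [-1.0, 0.003, -0.003]]
wrist_force: [5.4, 1.3, 1.2]
opening: 0.27
```

Call:
servo_tool:
  commands:
    - [[0.0055,-0.0276,0,0,0,0,-1],[0.021,-0.051,0,0,0,0,-1],[0.0444,-0.0665,0,0,0,0,-1],[0.072,-0.072,0,0,0,0,-1],[0.0996,-0.0665,0,0,0,0,-1],[0.123,-0.051,0,0,0,0,-1],[0.1385,-0.0276,0,0,0,0,-1],[0.144,0,0,0,0,0,-1]]

```text
clock: 10.95
tool_pos: [0.5436, 0.0768, 0.2779]
tcp_rot: [[-0.004, 1.0, 0.0], [-0.002, 0.0, -1.0], [-1.0, -0.004, 0.002]]
wrist_force: [-6.4, -0.9, 1.2]
opening: 0.264
```

Call:
servo_tool:
  commands:
    - [[-0.0055,0.0276,0,0,0,0,-1],[-0.021,0.051,0,0,0,0,-1],[-0.0444,0.0665,0,0,0,0,-1],[-0.072,0.072,0,0,0,0,-1],[-0.0996,0.0665,0,0,0,0,-1],[-0.123,0.051,0,0,0,0,-1],[-0.1385,0.0276,0,0,0,0,-1],[-0.144,0,0,0,0,0,-1]]

```text
clock: 11.75
tool_pos: [0.508, 0.0771, 0.2792]
tcp_rot: [[0.0, 1.0, 0.001], [0.003, 0.001, -1.0], [-1.0, 0.0, -0.003]]
wrist_force: [4.5, 2.5, 0.3]
opening: 0.264
```

Call:
servo_tool:
  commands:
    - [[0.0055,-0.0276,0,0,0,0,-1],[0.021,-0.051,0,0,0,0,-1],[0.0444,-0.0665,0,0,0,0,-1],[0.072,-0.072,0,0,0,0,-1],[0.0996,-0.0665,0,0,0,0,-1],[0.123,-0.051,0,0,0,0,-1],[0.1385,-0.0276,0,0,0,0,-1],[0.144,0,0,0,0,0,-1]]

```text
clock: 12.55
tool_pos: [0.544, 0.0765, 0.278]
tcp_rot: [[-0.003, 1.0, -0.0], [-0.003, -0.0, -1.0], [-1.0, -0.003, 0.003]]
wrist_force: [-6.3, -2.7, -0.7]
opening: 0.266
```

Run:
```python
from h import *
np.set_printoptions(precision=4,suppress=True)
s=r.observe();print(s["clock"],s["tool_pos"],s["wrist_force"],s["opening"])
C={n:cams.capture(n) for n in("wrist","scene")}
tip=np.array(s["tool_pos"])-[0,0,.195];print("pred tip",tip,wproj(s,C["wrist"],tip))
q=spotter.pinpoint("wrist","rod_grip")[:1];print(q)
a=C["wrist"]["color"][60:420,140:500,::-1];b=C["scene"]["color"][120:360,260:500,::-1]
cv2.imwrite("pics/c3.png",np.hstack([cv2.resize(a,(400,400)),cv2.resize(b,(400,400))]))
```

```text
12.55 [0.544  0.0765 0.278 ] [-6.2505 -2.7311 -0.7007] 0.26592695444733083
pred tip [0.544  0.0765 0.083 ] [319.7551 230.7848]
[{'centre': [321.5, 325.0], 'score': 0.58}]
```

View pics/c3.png

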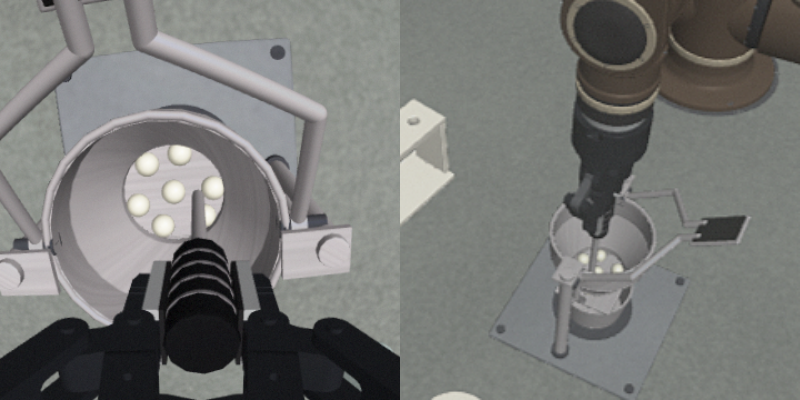

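The left half shows all seven balls still in the funnel, with the rod at (197,222) in the crop. I'll measure how far the balls moved from their start.

Run:
```python
from h import *
np.set_printoptions(precision=4,suppress=True)
s=r.observe();c=cams.capture("wrist")
for p in[(173,190),(212,187),(179,154),(147,163),(138,205),(165,225),(208,215)]:
    x=w_at_z(s,c,(140+p[0]*.9,60+p[1]*.9),.086);d=x[:2]-[.5268,.0767];print(x,np.hypot(*d),np.degrees(np.arctan2(d[1],d[0])))
```

```text
[0.5259 0.0778 0.086 ] 0.0014267271771541228 131.16060884906113
[0.5517 0.0799 0.086 ] 0.02511130459144467 7.370480076959219
[0.5301 0.1021 0.086 ] 0.025637566080749 82.5334128428044
[0.5091 0.0962 0.086 ] 0.026347423556058874 132.29932342594856
[0.5019 0.0672 0.086 ] 0.02665960903686843 -159.06018732752142
[0.5199 0.0528 0.086 ] 0.024860014084700316 -106.1246882708457
[0.5492 0.0602 0.086 ] 0.02781790699493653 -36.31183496622362
```

The ball angles are nearly the start pattern, and the stem deflected inward (6 N), so I can't tell whether the ring really moved. I'll put the rod in a gap between two ring balls and sweep at a larger radius.

Call:
servo_tool:
  commands:
    - [[0,-0.024,0,0,0,0,-1],[0.018,-0.024,0,0,0,0,-1],[0.02,0,0,0,0,0,-1],[0.0169,0.0238,0,0,0,0,-1],[0.0077,0.046,0,0,0,0,-1],[-0.007,0.065,0,0,0,0,-1],[-0.026,0.0797,0,0,0,0,-1],[-0.0482,0.0889,0,0,0,0,-1]]

```text
clock: 13.55
tool_pos: [0.5331, 0.0995, 0.2793]
tcp_rot: [[0.002, 1.0, 0.0], [0.001, 0.0, -1.0], [-1.0, 0.002, -0.001]]
wrist_force: [-0.2, -0.0, -1.0]
opening: 0.268
```

Run:
```python
from h import *
s=r.observe();print(s["clock"],s["tool_pos"],s["wrist_force"],s["opening"])
c=cams.capture("wrist")
cv2.imwrite("pics/c4.png",cv2.resize(c["color"][120:320,200:400,::-1],(500,500)))
```

```text
13.55 [0.53312931 0.09948837 0.2793303 ] [-0.20615534 -0.02596806 -1.02902301] 0.2681313292271134
```

View pics/c4.png

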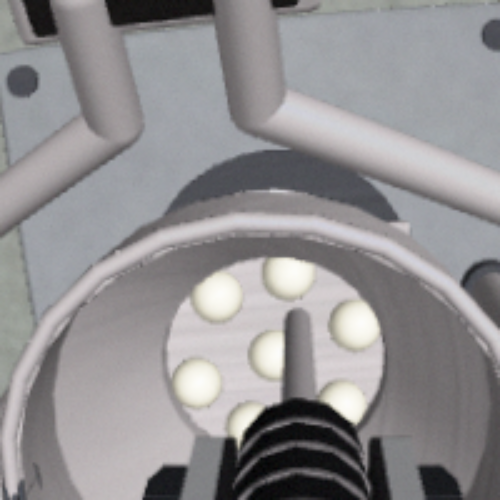

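The crop shows all balls in place, but the stem's end is at (297,308) in the crop, nearer than predicted, so the rod has probably tilted in the grip. I'll quantify it.

Run:
```python
from h import *
np.set_printoptions(precision=4,suppress=True)
s=r.observe();c=cams.capture("wrist");sc=cams.capture("scene");p=np.array(s["tool_pos"])
print("upright pred: tip",wproj(s,c,p-[0,0,.195]),"handle foot",wproj(s,c,p-[0,0,.09]),"handle top",wproj(s,c,p-[0,0,.03]))
for z in(.079,.083,.088,.095):print(z,w_at_z(s,c,(200+297*.4,120+308*.4),z))
for n in("wrist","scene"):
  for t in("rod","rod_grip"):print(n,t,spotter.pinpoint(n,t)[:2])
B=[(290,272),(355,325),(215,297),(270,355),(198,383),(343,403)]
for b in B:
    x=w_at_z(s,c,(200+b[0]*.4,120+b[1]*.4),.086);d=x[:2]-[.5268,.0767];print("ball",x,np.hypot(*d),np.degrees(np.arctan2(d[1],d[0])))
cv2.imwrite("pics/c5.png",np.hstack([cv2.resize(c["color"][120:440,160:480,::-1],(400,400)),cv2.resize(sc["color"][150:310,310:470,::-1],(400,400))]))
```

```text
upright pred: tip [318.4778 231.8518] handle foot [317.6514 294.1131] handle top [316.6829 371.5568]
0.079 [0.5324 0.089  0.079 ]
0.083 [0.5324 0.0903 0.083 ]
0.088 [0.5324 0.0919 0.088 ]
0.095 [0.5325 0.0942 0.095 ]
wrist rod [{'centre': [320.2, 244.5], 'score': 0.88}]
wrist rod_grip [{'centre': [312.5, 253.6], 'score': 0.65}]
scene rod [{'centre': [380.0, 288.8], 'score': 0.6}, {'centre': [265.9, 193.4], 'score': 0.35}]
scene rod_grip [{'centre': [393.0, 248.2], 'score': 0.53}]
ball [0.5304 0.1025 0.086 ] 0.025997425775431182 82.11983664648007
ball [0.5499 0.0859 0.086 ] 0.02487153953197196 21.694060976892242
ball [0.5079 0.0947 0.086 ] 0.026052956520280293 136.37013715270513
ball [0.5242 0.0762 0.086 ] 0.002624467182860995 -168.6187502966514
ball [0.5018 0.0668 0.086 ] 0.026846480441417235 -158.35561787777044
ball [0.5467 0.0602 0.086 ] 0.025886712454432175 -39.606856323952606
```

View pics/c5.png

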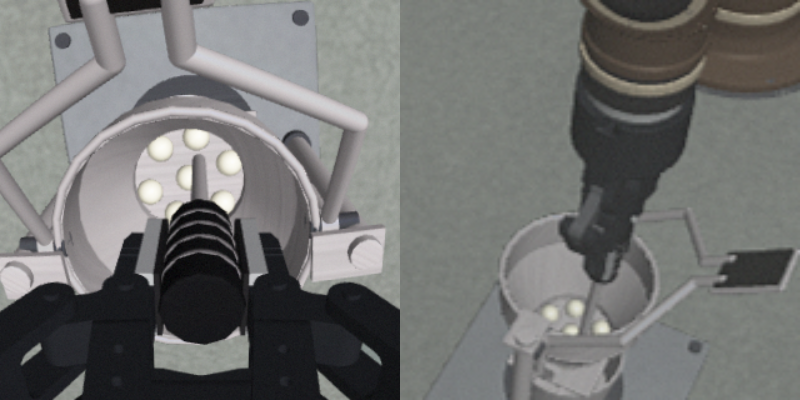

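The rod has swung about 3.7° about the jaw axis (tip ~9 mm towards -y), and it passed inside the ring rather than moving it. I'll grip at 120 N, turn the tool so the rod is upright, and enter the 62° gap on the far side (-9°).

Call:
servo_tool:
  commands:
    - [[0,-0.05,0,0.062,0,0,-1],[0.0144,-0.068,0,0.062,0,0,-1],[0.0264,-0.087,0,0.062,0,0,-1],[0.0288,-0.113,0,0.062,0,0,-1],[0.0496,-0.117,0,0.062,0,0,-1],[0.0716,-0.12,0,0.062,0,0,-1],[0.0716,-0.12,0,0.062,0,0,-1]]
  force: 120

```text
clock: 14.6
tool_pos: [0.5512, 0.0692, 0.2787]
tcp_rot: [[0.0, 1.0, 0.0], [0.065, 0.0, -0.998], [-0.998, 0.0, -0.065]]
wrist_force: [0.4, 0.2, -0.1]
opening: 0.253
```

```bash
cat > look.py <<'E'
from h import *
import sys
np.set_printoptions(precision=4,suppress=True)
s=r.observe();c=cams.capture("wrist");p=np.array(s["tool_pos"]);print(s["clock"],p,s["wrist_force"],s["opening"])
R=np.array(s["tcp_rot"]);print("tip pred along tool x",p+R[:,0]*.195-[.5268,.0767,.077])
for q in spotter.pinpoint("wrist","rod")[:2]:print("tip",q["centre"],q["score"],w_at_z(s,c,q["centre"],.083)-[.5268,.0767,.077])
# balls: bright blobs, template by HoughCircles
g=c["color"];hsv=cv2.cvtColor(g,cv2.COLOR_RGB2HSV)
x0,y0=wproj(s,c,(.5268,.0767,.086))
m=((g.min(2)>165)).astype(np.uint8)*255
yy,xx=np.mgrid[:480,:640];m[np.hypot(xx-x0,yy-y0)>55]=0
m=cv2.morphologyEx(m,cv2.MORPH_OPEN,np.ones((3,3),np.uint8))
n,_,st,ce=cv2.connectedComponentsWithStats(m)
for i in range(1,n):
    if st[i,4]>40:
        x=w_at_z(s,c,ce[i],.086);d=(x[:2]-[.5268,.0767])*1000;print("ball",ce[i],st[i,4],"r %.1f ang %.0f"%(np.hypot(*d),np.degrees(np.arctan2(d[1],d[0]))))
cv2.imwrite(sys.argv[1],cv2.resize(g[max(0,int(y0)-100):int(y0)+100,int(x0)-100:int(x0)+100,::-1],(500,500)))
E
python3 look.py pics/d1.png
```

```text
14.6 [0.5512 0.0692 0.2787] [ 0.3686  0.1778 -0.1249] 0.2530531895727804
tip pred along tool x [0.0245 0.0051 0.0071]
tip [318.8, 244.7] 0.72 [ 0.0244 -0.0052  0.006 ]
ball [283.5233 237.8694] 4894 r 2.0 ang 158
ball [309.7222 259.9352] 108 r 24.0 ang -43
ball [261.8987 279.591 ] 533 r 37.9 ang -121
```

View pics/d1.png

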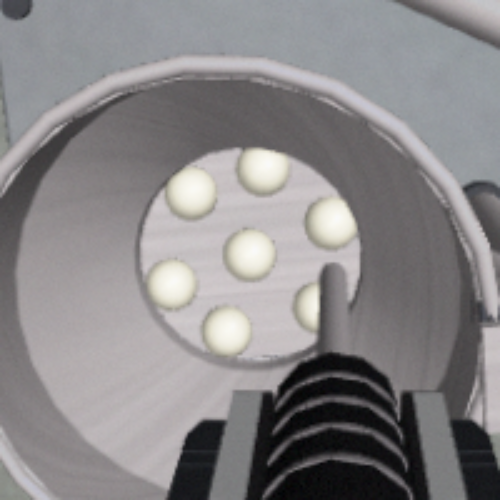

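The picture shows the tip properly in the gap between two ring balls, at offset (24, -5) mm, with no force. I'm sweeping the ring tangentially now.

Call:
servo_tool:
  commands:
    - [[-0.0036,0.0208,0,0,0,0,-1],[-0.0056,0.0404,0,0,0,0,-1],[-0.0116,0.0592,0,0,0,0,-1],[-0.0216,0.076,0,0,0,0,-1],[-0.0348,0.0908,0,0,0,0,-1],[-0.0506,0.102,0,0,0,0,-1],[-0.0684,0.11,0,0,0,0,-1],[-0.0876,0.1144,0,0,0,0,-1]]

```text
clock: 15.5
tool_pos: [0.5288, 0.096, 0.279]
tcp_rot: [[0.002, 1.0, -0.0], [0.058, -0.001, -0.998], [-0.998, 0.002, -0.058]]
wrist_force: [2.8, -9.5, -0.9]
opening: 0.257
```

```bash
sed -i 's/^m=((g.min(2)>165)).*/gi=g.astype(int);m=((gi[...,1]-gi[...,2]>7)\&(gi[...,0]>110)).astype(np.uint8)*255/' look.py; python3 look.py pics/d2.png
```

```text
15.5 [0.5288 0.096  0.279 ] [ 2.8317 -9.5415 -0.9225] 0.2573335302232302
tip pred along tool x [0.0025 0.0306 0.0073]
tip [320.0, 250.1] 0.87 [0.0033 0.0159 0.006 ]
ball [316.4672 240.2576] 229 r 24.4 ang 88
ball [292.3597 248.7014] 278 r 24.9 ang 134
ball [337.6641 248.6332] 259 r 24.4 ang 47
ball [309.7188 271.6875] 128 r 4.6 ang -175
ball [283.795  282.9173] 278 r 26.5 ang -159
ball [343.744 287.944] 125 r 25.8 ang -32
```

One ring ball moved (22°→47°), but pushing the next one as well made the rod yield inward at 9 N. I'll push single balls instead: f (-32°) and then e. First retract, re-upright and measure.

Call:
servo_tool:
  commands:
    - [[0.0236,-0.0268,0,0,0,0,-1],[0.0368,-0.0556,0,0,0,0,-1],[0.0368,-0.0906,0,0.043,0,0,-1],[0.0368,-0.0906,0,0.043,0,0,-1],[0.0368,-0.0906,0,0.043,0,0,-1]]

```text
clock: 16.1
tool_pos: [0.5379, 0.0749, 0.2789]
tcp_rot: [[0.0, 1.0, -0.001], [0.11, -0.001, -0.994], [-0.994, 0.0, -0.11]]
wrist_force: [-0.5, -0.2, -0.5]
opening: 0.256
```

```bash
python3 look.py pics/d3.png
```

```text
16.1 [0.5379 0.0749 0.2789] [-0.5242 -0.2308 -0.4936] 0.2563056456279352
tip pred along tool x [0.0111 0.0196 0.008 ]
tip [318.0, 244.2] 0.93 [0.0104 0.0096 0.006 ]
tip [298.4, 289.9] 0.27 [-0.005  -0.0269  0.006 ]
ball [307.0671 224.9201] 313 r 25.0 ang 85
ball [280.4206 233.9315] 321 r 25.3 ang 134
ball [329.6827 237.1635] 312 r 24.7 ang 39
ball [303.4693 258.2783] 309 r 0.8 ang -134
ball [272.3269 269.8301] 312 r 26.4 ang -158
ball [333.0701 276.1019] 157 r 26.3 ang -34
ball [292.385  286.2723] 213 r 24.8 ang -112
```

Call:
servo_tool:
  commands:
    - [[0.0104,-0.0084,0,-0.037,0,0,-1],[0.0008,-0.0384,0,-0.037,0,0,-1],[-0.0256,-0.0604,0,-0.037,0,0,-1],[-0.0136,-0.098,0,-0.037,0,0,-1],[-0.0136,-0.098,0,-0.037,0,0,-1],[0.0092,-0.09,0,-0.037,0,0,-1],[0.0288,-0.074,0,-0.037,0,0,-1],[0.0432,-0.0536,0,-0.037,0,0,-1]]

```text
clock: 17.0
tool_pos: [0.5453, 0.06, 0.2785]
tcp_rot: [[-0.008, 1.0, -0.002], [0.066, -0.001, -0.998], [-0.998, -0.009, -0.066]]
wrist_force: [-15.9, -7.7, 5.7]
opening: 0.253
```

```bash
python3 look.py pics/d4.png
```

```text
17.0 [0.5453 0.06   0.2785] [-15.8644  -7.7487   5.7068] 0.25319319471172086
tip pred along tool x [ 0.0168 -0.0039  0.0069]
tip [316.2, 253.5] 0.58 [ 0.0147 -0.0211  0.006 ]
ball [298.9498 193.5517] 319 r 25.0 ang 85
ball [271.921  202.7599] 329 r 25.3 ang 134
ball [321.7944 206.162 ] 321 r 24.6 ang 39
ball [295.1567 227.7335] 319 r 0.9 ang -145
ball [263.5854 239.9335] 316 r 26.5 ang -158
ball [326.659  245.4295] 305 r 26.6 ang -32
ball [285.8188 258.7573] 309 r 25.8 ang -109
```

f did not move even at 16 N: the tip is about 7 mm above the plate, so its contact presses the ball down and jams it. I'll back off, then feel for the plate and work lower.

Call:
servo_tool:
  commands:
    - [[-0.02,0.005,0,0,0,0,-1],[-0.045,0.01,0,0,0,0,-1],[-0.045,0.01,-0.01,0,0,0,-1],[-0.045,0.01,-0.014,0,0,0,-1],[-0.045,0.01,-0.018,0,0,0,-1],[-0.045,0.01,-0.018,0,0,0,-1]]

```text
clock: 17.7
tool_pos: [0.5374, 0.0641, 0.2742]
tcp_rot: [[0.0, 1.0, 0.0], [0.071, 0.0, -0.997], [-0.997, 0.0, -0.071]]
wrist_force: [0.1, 0.3, -1.6]
opening: 0.254
```

```bash
python3 look.py pics/d5.png
```

```text
17.7 [0.5374 0.0641 0.2742] [ 0.0976  0.3387 -1.6472] 0.25355292570746124
tip pred along tool x [0.0107 0.0013 0.0027]
tip [318.0, 244.0] 0.61 [ 0.01   -0.0073  0.006 ]
ball [307.3835 201.5044] 339 r 24.9 ang 85
ball [279.7654 210.8065] 341 r 25.3 ang 134
ball [330.5599 214.1946] 334 r 24.6 ang 39
ball [303.5435 236.0901] 333 r 0.8 ang -131
ball [337.2219 245.8994] 338 r 25.4 ang -18
ball [271.1146 248.1176] 323 r 26.6 ang -158
ball [293.6677 267.3569] 325 r 26.0 ang -108
```

Call:
servo_tool:
  commands:
    - [[-0.014,-0.021,-0.004,0,0,0,-1],[0.0036,-0.0564,-0.004,0,0,0,-1],[0.0036,-0.0564,-0.004,0,0,0,-1],[0.017,-0.049,-0.004,0,0,0,-1],[0.028,-0.039,-0.004,0,0,0,-1],[0.037,-0.029,-0.004,0,0,0,-1],[0.0432,-0.019,-0.004,0,0,0,-1],[0.0432,-0.019,-0.004,0,0,0,-1]]

```text
clock: 18.6
tool_pos: [0.5481, 0.0597, 0.2732]
tcp_rot: [[-0.001, 1.0, 0.001], [0.071, 0.001, -0.997], [-0.997, -0.001, -0.071]]
wrist_force: [-0.4, -1.1, -0.8]
opening: 0.255
```

```bash
python3 look.py pics/d6.png
```

```text
18.6 [0.5481 0.0597 0.2732] [-0.3768 -1.1386 -0.8491] 0.254570480162839
tip pred along tool x [ 0.0212 -0.0032  0.0017]
tip [318.9, 245.4] 0.68 [ 0.0212 -0.0127  0.006 ]
tip [292.3, 225.7] 0.6 [0.0017 0.0021 0.006 ]
ball [292.5587 195.341 ] 349 r 25.0 ang 85
ball [264.9971 204.9043] 345 r 25.3 ang 134
ball [315.9625 208.2277] 347 r 24.6 ang 39
ball [288.9003 230.2054] 331 r 0.8 ang -137
ball [324.9701 234.8832] 334 r 25.9 ang -9
ball [256.7423 242.5215] 326 r 26.6 ang -158
ball [279.1574 261.8426] 324 r 26.0 ang -109
```

At the lower depth the ball moves with about 1 N. I'm continuing the tangential sweep to push several ring balls on.

Call:
servo_tool:
  commands:
    - [[0.004,0.02,0,0,0,0,-1],[0.0084,0.039,0,0,0,0,-1],[0.0088,0.049,0,0,0,0,-1],[0.0088,0.059,0,0,0,0,-1],[0.007,0.069,0,0,0,0,-1],[0.0052,0.078,0,0,0,0,-1],[0.003,0.087,0,0,0,0,-1],[-0.0024,0.096,0,0,0,0,-1]]

```text
clock: 19.5
tool_pos: [0.5444, 0.0824, 0.2717]
tcp_rot: [[-0.008, 1.0, -0.001], [0.068, -0.001, -0.998], [-0.998, -0.008, -0.068]]
wrist_force: [-7.3, -5.2, -1.4]
opening: 0.255
```

```bash
python3 look.py pics/d7.png
```

```text
19.5 [0.5444 0.0824 0.2717] [-7.2897 -5.2496 -1.3925] 0.25457059627137446
tip pred along tool x [0.016  0.0189 0.0002]
tip [315.6, 250.0] 0.96 [0.0136 0.0063 0.006 ]
ball [315.3448 236.5547] 905 r 21.9 ang 52
ball [272.8179 235.2448] 335 r 25.2 ang 134
ball [296.3042 259.8946] 332 r 0.8 ang -140
ball [264.5367 271.5463] 313 r 26.5 ang -158
ball [286.9726 287.9041] 219 r 24.1 ang -110
```

Call:
servo_tool:
  commands:
    - [[-0.0304,-0.0416,0.004,0,0,0,-1],[-0.039,-0.065,0.004,0,0,0,-1],[-0.0464,-0.0856,0.004,0,0,0,-1],[-0.0496,-0.11,0.004,0,0,0,-1],[-0.0496,-0.1356,0.004,0,0,0,-1],[-0.0496,-0.1356,0.004,0,0,0,-1]]

```text
clock: 20.2
tool_pos: [0.5353, 0.0486, 0.2745]
tcp_rot: [[0.001, 1.0, -0.001], [0.071, -0.001, -0.997], [-0.997, 0.001, -0.071]]
wrist_force: [-0.2, -0.0, -0.7]
opening: 0.256
```

```bash
sed -i 's/^n,_,st,ce=/m=cv2.erode(m,cv2.getStructuringElement(cv2.MORPH_ELLIPSE,(9,9)))\nn,_,st,ce=/; s/>40:/>10:/' look.py; python3 look.py pics/d8.png
```

```text
20.2 [0.5353 0.0486 0.2745] [-0.162  -0.0055 -0.6683] 0.25557694770179495
tip pred along tool x [ 0.0086 -0.0142  0.003 ]
tip [318.5, 245.3] 0.81 [ 0.0083 -0.0239  0.006 ]
ball [305.1818 182.4545] 44 r 23.0 ang 93
ball [326.2157 189.0784] 51 r 22.9 ang 53
ball [280.2941 193.    ] 34 r 24.6 ang 141
ball [338.907 207.   ] 43 r 23.6 ang 13
ball [300.1724 219.    ] 29 r 6.1 ang -145
ball [292.6429 249.1429] 28 r 28.2 ang -112
```

View pics/d8.png

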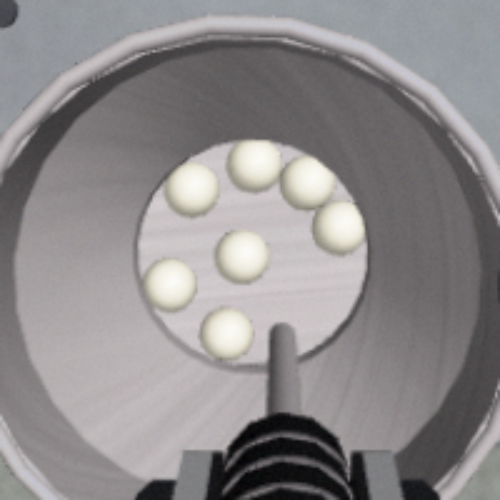

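The view shows f at 13°, a at 53° and b at 90°, with a wide free arc behind f. I'll push e towards -x, then come back to the far side.

Call:
servo_tool:
  commands:
    - [[-0.0172,0.002,0,0,0,0,-1],[-0.037,0.002,0,0,0,0,-1],[-0.053,0.005,0,0,0,0,-1],[-0.053,0.005,0,0,0,0,-1],[-0.036,0.02,0,0,0,0,-1],[-0.0188,0.042,0,0,0,0,-1],[0.0148,0.064,0,0,0,0,-1],[0.0168,0.088,0,0,0,0,-1]]

```text
clock: 21.1
tool_pos: [0.5401, 0.072, 0.2739]
tcp_rot: [[-0.001, 1.0, 0.0], [0.071, 0.0, -0.997], [-0.997, -0.001, -0.071]]
wrist_force: [-0.1, -1.1, -1.8]
opening: 0.253
```

```bash
sed -i 's/(9,9)/(7,7)/' look.py; python3 look.py pics/d9.png
```

```text
21.1 [0.5401 0.072  0.2739] [-0.1315 -1.1344 -1.7646] 0.252917892642177
tip pred along tool x [0.0132 0.0091 0.0024]
tip [318.4, 244.3] 0.88 [0.0128 0.0002 0.006 ]
ball [299.8    214.3444] 90 r 23.3 ang 92
ball [320.3839 220.5625] 112 r 23.5 ang 53
ball [275.6562 222.5521] 96 r 25.1 ang 137
ball [332.9158 237.2421] 95 r 24.2 ang 15
ball [294.7568 248.8243] 74 r 5.2 ang -152
ball [267.6706 259.2353] 85 r 27.2 ang -157
ball [280.2917 274.9722] 72 r 27.9 ang -125
```

Displacements from start: a ≈11 mm, e ≈14 mm, f ≈20 mm, so one ball of each pair is now beyond 8 mm. Two more full turns at the low depth, radius 14 mm, will make the sequence certain.

Call:
servo_tool:
  commands:
    - [[0.0007,0.0214,0,0,0,0,-1],[-0.0114,0.0396,0,0,0,0,-1],[-0.0296,0.0517,0,0,0,0,-1],[-0.051,0.056,0,0,0,0,-1],[-0.0724,0.0517,0,0,0,0,-1],[-0.0906,0.0396,0,0,0,0,-1],[-0.1027,0.0214,0,0,0,0,-1],[-0.107,0,0,0,0,0,-1]]

```text
clock: 22.0
tool_pos: [0.5121, 0.0709, 0.2746]
tcp_rot: [[0.0, 1.0, 0.0], [0.071, 0.0, -0.997], [-0.997, 0.0, -0.071]]
wrist_force: [-0.1, -0.5, -0.7]
opening: 0.256
```

Call:
servo_tool:
  commands:
    - [[0.0043,-0.0214,0,0,0,0,-1],[0.0164,-0.0396,0,0,0,0,-1],[0.0346,-0.0517,0,0,0,0,-1],[0.056,-0.056,0,0,0,0,-1],[0.0774,-0.0517,0,0,0,0,-1],[0.0956,-0.0396,0,0,0,0,-1],[0.1077,-0.0214,0,0,0,0,-1],[0.112,0,0,0,0,0,-1]]

```text
clock: 22.8
tool_pos: [0.5408, 0.0718, 0.2741]
tcp_rot: [[-0.0, 1.0, 0.0], [0.071, 0.0, -0.997], [-0.997, -0.0, -0.071]]
wrist_force: [0.2, -1.5, 0.1]
opening: 0.255
```

```bash
python3 look.py pics/d10.png
```

```text
22.8 [0.5408 0.0718 0.2741] [ 0.167 -1.485  0.133] 0.25479825436703707
tip pred along tool x [0.014  0.0089 0.0026]
tip [320.7, 244.5] 0.8 [ 0.0153 -0.0001  0.006 ]
ball [299.1146 213.9062] 96 r 23.4 ang 91
ball [320.3282 230.5736] 326 r 18.7 ang 37
ball [274.5412 223.1412] 85 r 24.7 ang 138
ball [265.9595 259.473 ] 74 r 27.8 ang -157
ball [287.4831 277.1236] 89 r 26.6 ang -111
```

Call:
servo_tool:
  commands:
    - [[-0.005,-0.032,0,0,0,0,-1],[-0.013,-0.068,0,0,0,0,-1],[-0.029,-0.086,0,0,0,0,-1],[-0.049,-0.09,0,0,0,0,-1],[-0.073,-0.09,0,0,0,0,-1],[-0.08,-0.078,0,0,0,0,-1],[-0.095,-0.048,0,0,0,0,-1],[-0.117,0,0,0,0,0,-1]]

```text
clock: 23.7
tool_pos: [0.5152, 0.07, 0.2762]
tcp_rot: [[0.012, 1.0, -0.0], [0.066, -0.001, -0.998], [-0.998, 0.011, -0.066]]
wrist_force: [19.7, -6.6, -0.7]
opening: 0.253
```

Call:
servo_tool:
  commands:
    - [[0.0044,0.0216,0,0,0,0,-1],[0.0164,0.0396,0,0,0,0,-1],[0.0344,0.0516,0,0,0,0,-1],[0.056,0.056,0,0,0,0,-1],[0.0776,0.0516,0,0,0,0,-1],[0.0956,0.0396,0,0,0,0,-1],[0.1076,0.0216,0,0,0,0,-1],[0.112,0,0,0,0,0,-1]]

```text
clock: 24.5
tool_pos: [0.5389, 0.071, 0.2738]
tcp_rot: [[-0.002, 1.0, -0.0], [0.071, 0.0, -0.997], [-0.997, -0.002, -0.071]]
wrist_force: [-3.8, -0.7, -0.6]
opening: 0.256
```

```bash
sed -i 's/(7,7)/(9,9)/' look.py; python3 look.py pics/d11.png
```

```text
24.5 [0.5389 0.071  0.2738] [-3.7763 -0.7234 -0.6374] 0.2555461304085106
tip pred along tool x [0.0117 0.0082 0.0023]
tip [324.6, 248.2] 0.57 [ 0.0159 -0.0035  0.006 ]
ball [301.1714 214.1429] 35 r 22.6 ang 93
ball [323.7391 221.    ] 46 r 23.2 ang 49
ball [277.5714 224.5238] 21 r 23.7 ang 141
ball [335.6111 253.1944] 36 r 24.9 ang -15
ball [309.4444 264.7222] 18 r 16.2 ang -73
```

View pics/d11.png

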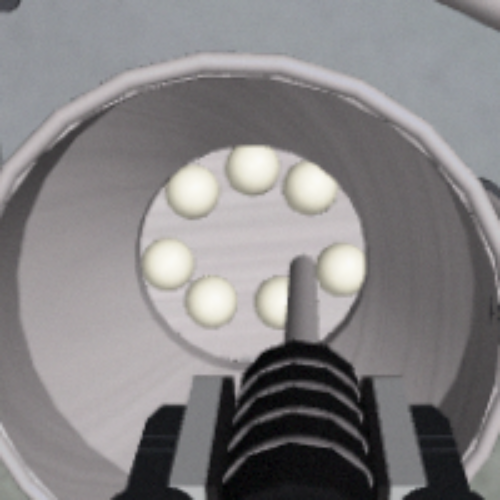

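All seven balls are in the funnel and visibly rearranged: e ≈14 mm, a ≈10 mm and f ≈9 mm from start, with the rod on the far side. Now I lift the rod out.

Call:
servo_tool:
  commands:
    - [[-0.01,0,0.05,0,0,0,-1],[-0.02,0,0.1,0,0,0,-1],[-0.02,0,0.25,0,0,0,-1],[-0.02,0,0.4,0,0,0,-1],[-0.02,0,0.51,0,0,0,-1],[-0.02,0,0.51,0,0,0,-1],[-0.02,0,0.51,0,0,0,-1]]

```text
clock: 25.3
tool_pos: [0.5346, 0.0715, 0.4036]
tcp_rot: [[0.004, 1.0, 0.001], [0.071, 0.0, -0.997], [-0.997, 0.004, -0.071]]
wrist_force: [-0.0, 0.4, -1.1]
opening: 0.251
```

```bash
cat > tilt.py <<'E'
from h import *
np.set_printoptions(precision=4,suppress=True)
s=r.observe();c=cams.capture("wrist");p=np.array(s["tool_pos"]);R=np.array(s["tcp_rot"]);print(s["clock"],p,R[1,0],s["wrist_force"],s["opening"])
pr=p+R[:,0]*.195;print("tip if along tool",pr)
q=spotter.pinpoint("wrist","rod")[0];t=w_at_z(s,c,q["centre"],pr[2]);g=p+R[:,0]*.054
print("tip px",q,"tip w",t,"minus grip pt",t-g,"abs tilt y",np.arctan2(t[1]-g[1],g[2]-t[2]),"x",np.arctan2(t[0]-g[0],g[2]-t[2]))
for n in("scene","top"):
    k=cams.capture(n)
    for nm,z in(("rod",pr[2]),("rod_grip",pr[2]+.135)):
        for q in spotter.pinpoint(n,nm)[:1]:print(n,nm,q,at_z(k,q["centre"],z))
cv2.imwrite("pics/tilt%d.png"%(s["clock"]*100),np.hstack([cv2.resize(cams.capture("scene")["color"][100:300,300:500,::-1],(400,400)),cv2.resize(c["color"][160:420,190:450,::-1],(400,400))]))
E
python3 tilt.py
```

```text
25.3 [0.5346 0.0715 0.4036] 0.07137107477206855 [-0.0133  0.3998 -1.0651] 0.25112341455850457
tip if along tool [0.5353 0.0855 0.2091]
tip px {'centre': [322.7, 249.5], 'score': 0.69} tip w [0.5382 0.0717 0.2091] minus grip pt [ 0.0034 -0.0037 -0.1406] abs tilt y -0.02638645911336858 x 0.024091616630292353
scene rod {'centre': [378.7, 247.9], 'score': 0.8} [0.5356 0.0734 0.2091]
scene rod_grip {'centre': [387.1, 199.0], 'score': 0.71} [0.5398 0.0784 0.3441]
```

Call:
servo_tool:
  commands:
    - [[0,-0.2,0,0.025,0,0,-1],[0,-0.4,0,0.025,0,0,-1],[-0.03,-0.6,0,0.025,0,0,-1],[-0.06,-0.8,0,0.025,0,0,-1],[-0.092,-0.95,0,0.025,0,0,-1],[-0.092,-0.95,0,0.025,0,0,-1]]

```text
clock: 26.35
tool_pos: [0.5103, -0.1703, 0.4012]
tcp_rot: [[-0.001, 1.0, -0.006], [0.096, -0.006, -0.995], [-0.995, -0.001, -0.096]]
wrist_force: [0.2, 1.1, -0.2]
opening: 0.252
```

Call:
servo_tool:
  commands:
    - [[0,-0.15,0,0,0,0,-1],[0,-0.3,-0.05,0,0,0,-1],[0,-0.37,-0.1,0,0,0,-1],[0,-0.37,-0.18,0,0,0,-1],[0,-0.37,-0.18,0,0,0,-1],[0,-0.37,-0.18,0,0,0,-1]]

```text
clock: 26.95
tool_pos: [0.5111, -0.2578, 0.3568]
tcp_rot: [[-0.001, 1.0, 0.001], [0.098, 0.001, -0.995], [-0.995, -0.001, -0.098]]
wrist_force: [0.8, -0.1, 0.3]
opening: 0.255
```

```bash
sed -i 's/\[100:300,300:500/[140:260,200:320/' tilt.py
cat >> tilt.py <<'E'
for q in spotter.pinpoint("wrist","hole1")[:3]:print("hole",q["score"],w_at_z(s,c,q["centre"],.12))
k=cams.capture("scene");q=spotter.pinpoint("scene","rod")[0]["centre"];w=spotter.pinpoint("wrist","rod")[0]["centre"]
T=c["tool_from_camera"];o=[R@T[:3,3]+p,k["T"][:3,3]];d=[R@T[:3,:3]@wray(c,w),k["T"][:3,:3]@ray(k,q)]
A=[np.eye(3)-np.outer(x,x)/(x@x) for x in d];x=np.linalg.lstsq(np.vstack(A),np.hstack([a@b for a,b in zip(A,o)]),rcond=None)[0];print("tri tip",x)
E
python3 tilt.py; ls pics
```

```text
26.95 [ 0.5111 -0.2578  0.3568] 0.09819854035793209 [ 0.832  -0.1366  0.3196] 0.25542782662398383
tip if along tool [ 0.5109 -0.2386  0.1627]
tip px {'centre': [324.7, 248.8], 'score': 0.76} tip w [ 0.5152 -0.2518  0.1627] minus grip pt [ 0.0042  0.0007 -0.1403] abs tilt y 0.005116128931089567 x 0.02978756766638487
scene rod {'centre': [252.8, 192.1], 'score': 0.93} [ 0.5142 -0.2461  0.1627]
scene rod_grip {'centre': [241.3, 141.1], 'score': 0.68} [ 0.5137 -0.2561  0.2977]
top rod {'centre': [450.1, 234.2], 'score': 0.86} [ 0.5112 -0.2547  0.1627]
top rod_grip {'centre': [476.9, 215.3], 'score': 0.56} [ 0.5164 -0.255   0.2977]
hole 0.94 [ 0.565  -0.2578  0.12  ]
hole 0.6 [ 0.5132 -0.253   0.12  ]
hole 0.55 [ 0.4657 -0.2492  0.12  ]
tri tip [ 0.5148 -0.2518  0.1594]
c2.png
c3.png
c4.png
c5.png
crop1.png
d1.png
d10.png
d11.png
d2.png
d3.png
d4.png
d5.png
d6.png
d7.png
d8.png
d9.png
s_scene.png
s_top.png
s_wrist.png
scene0.png
tilt2530.png
tilt2695.png
top0.png
w1.png
```

Rod tip is over hole 2 within about 1 mm, nearly upright. Lowering it.

Call:
servo_tool:
  commands:
    - [[0,-0.004,-0.12,0,0,0,-1],[0,-0.004,-0.2,0,0,0,-1],[0,-0.004,-0.3,0,0,0,-1],[0,-0.004,-0.4,0,0,0,-1],[0,-0.004,-0.5,0,0,0,-1],[0,-0.004,-0.55,0,0,0,-1],[0,-0.004,-0.55,0,0,0,-1],[0,-0.004,-0.55,0,0,0,-1]]

```text
clock: 28.4
tool_pos: [0.5115, -0.2597, 0.2202]
tcp_rot: [[0.001, 1.0, 0.0], [0.097, 0.0, -0.995], [-0.995, 0.001, -0.097]]
wrist_force: [-0.4, -0.3, -1.1]
opening: 0.253
```

Call:
servo_tool:
  commands:
    - [[0,0,-0.008,0,0,0,-1],[0,0,-0.012,0,0,0,-1],[0,0,-0.016,0,0,0,-1],[0,0,-0.02,0,0,0,-1],[0,0,-0.02,0,0,0,-1]]

```text
clock: 28.9
tool_pos: [0.5112, -0.2596, 0.2144]
tcp_rot: [[0.0, 1.0, 0.0], [0.097, 0.0, -0.995], [-0.995, 0.0, -0.097]]
wrist_force: [-0.7, 0.4, -1.2]
opening: 0.256
```

Call:
servo_tool:
  commands:
    - [[0,0,-0.006,0,0,0,-1],[0,0,-0.012,0,0,0,-1],[0,0,-0.012,0,0,0,-1]]

```text
clock: 29.2
tool_pos: [0.5111, -0.2595, 0.2111]
tcp_rot: [[-0.0, 1.0, 0.0], [0.098, 0.0, -0.995], [-0.995, -0.0, -0.098]]
wrist_force: [-0.6, 0.6, -0.8]
opening: 0.253
```

Call:
servo_tool:
  commands:
    - [[0,0,-0.006,0,0,0,-1],[0,0,-0.012,0,0,0,-1],[0,0,-0.012,0,0,0,-1]]

```text
clock: 29.5
tool_pos: [0.5112, -0.2596, 0.2103]
tcp_rot: [[0.002, 1.0, 0.0], [0.096, 0.0, -0.995], [-0.995, 0.002, -0.096]]
wrist_force: [-4.7, 1.0, 10.9]
opening: 0.253
```

```bash
python3 tilt.py
```

```text
29.5 [ 0.5112 -0.2596  0.2103] 0.09649683942842269 [-4.658   0.9767 10.8663] 0.2532919150293078
tip if along tool [ 0.5115 -0.2407  0.0162]Traceback (most recent call last):
  File "tilt.py", line 5, in <module>
    q=spotter.pinpoint("wrist","rod")[0];t=w_at_z(s,c,q["centre"],pr[2]);g=p+R[:,0]*.054
      ~~~~~~~~~~~~~~~~~~~~~~~~~~~~~~~^^^
IndexError: list index out of range
```

The handle foot is on the plate (10.9 N at TCP z 0.210). Easing up slightly, releasing and retreating.

Call:
servo_tool:
  commands:
    - [[0,0,0.004,0,0,0,-1],[0,0,0.004,0,0,0,0.2],[0,0,0.004,0,0,0,1],[0,0,0.004,0,0,0,1],[0,0,0.004,0,0,0,1],[0,0,0.004,0,0,0,1],[0,0,0.004,0,0,0,1],[0,0,0.004,0,0,0,1]]

```text
clock: 30.4
tool_pos: [0.5112, -0.2596, 0.2093]
tcp_rot: [[-0.0, 1.0, 0.0], [0.097, 0.0, -0.995], [-0.995, -0.0, -0.097]]
wrist_force: [0.3, 0.8, -1.5]
opening: 0.999
```

Call:
servo_tool:
  commands:
    - [[0,0,0.06,0,0,0,1],[0,0,0.2,0,0,0,1],[0,0,0.4,0,0,0,1],[0,0,0.55,0,0,0,1],[0,0,0.55,-0.094,0,0,1],[0,0,0.55,-0.094,0,0,1]]

```text
clock: 31.0
tool_pos: [0.5118, -0.259, 0.3489]
tcp_rot: [[0.004, 1.0, 0.002], [-0.003, 0.002, -1.0], [-1.0, 0.004, 0.003]]
wrist_force: [0.1, 0.8, -1.4]
opening: 1.0
```

Run:
```python
from h import *
np.set_printoptions(precision=4,suppress=True)
s=r.observe();c=cams.capture("wrist");print(s["clock"],s["tool_pos"],s["wrist_force"],s["opening"])
for t,z in(("rod_grip",.15),("rod",.015)):
    for q in spotter.pinpoint("wrist",t)[:2]:print(t,q,w_at_z(s,c,q["centre"],z))
k=cams.capture("scene");tp=cams.capture("top")
P={n:spotter.pinpoint(n,"rod_grip")[0]["centre"] for n in("scene","top")};print(P,tri(k,P["scene"],tp,P["top"]))
d=tp["depth"];v,u=np.mgrid[:480,:640];K=tp["camera_matrix"]
X=np.stack([(u-K[0,2])/K[0,0]*d,(v-K[1,2])/K[1,1]*d,d],-1)@tp["T"][:3,:3].T+tp["T"][:3,3]
m=(abs(X[...,0]-.514)<.08)&(abs(X[...,1]+.253)<.06)&(X[...,2]>.172)&(X[...,2]<.2)
print("rodtop",m.sum(),X[m].mean(0) if m.any() else 0)
cv2.imwrite("pics/e1.png",np.hstack([cv2.resize(k["color"][130:290,190:350,::-1],(400,400)),cv2.resize(c["color"][120:380,190:450,::-1],(400,400))]))
```

```text
31.0 [ 0.5118 -0.259   0.3489] [ 0.0546  0.8181 -1.4042] 0.9997808359113568
rod_grip {'centre': [319.9, 220.0], 'score': 0.6} [ 0.5133 -0.2517  0.15  ]
rod {'centre': [319.1, 189.9], 'score': 0.66} [ 0.5127 -0.2533  0.015 ]
{'scene': [252.8, 194.6], 'top': [447.2, 233.8]} (array([ 0.5125, -0.2515,  0.1514]), np.float64(0.002706194662266296))
rodtop 209 [ 0.5122 -0.2531  0.1793]
```

View pics/e1.png

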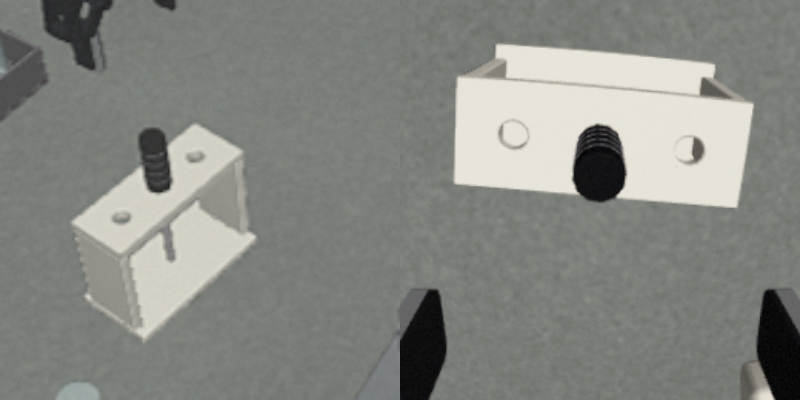

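The rod hangs upright in hole 2, handle resting on the plate (top at 0.179) at about (0.513, -0.253). Now the lever: shut the fingers and go above the pad.

Call:
servo_tool:
  commands:
    - [[0,0.1,0.1,0,0,0,-1],[0,0.3,0.1,0,0,0,-1],[0,0.5,0.1,0,0,0,-1],[0,0.7,0.1,0,0,0,-1],[0,0.9,0.1,0,0,0,-1],[0,1,0.1,0,0,0,-1],[0,1,0.1,0,0,0,-1]]

```text
clock: 32.05
tool_pos: [0.511, -0.0069, 0.3715]
tcp_rot: [[-0.001, 1.0, 0.005], [-0.0, 0.005, -1.0], [-1.0, -0.001, 0.0]]
wrist_force: [-0.2, 0.6, -0.6]
opening: -0.001
```

Call:
servo_tool:
  commands:
    - [[0.008,0.2,0,0,0,0,-1],[0.016,0.4,0,0,0,0,-1],[0.016,0.6,0,0,0,0,-1],[0.016,0.75,0,0,0,0,-1],[0.016,0.82,0,0,0,0,-1],[0.016,0.82,0,0,0,0,-1],[0.016,0.82,0,0,0,0,-1]]

```text
clock: 32.75
tool_pos: [0.5156, 0.1947, 0.3714]
tcp_rot: [[-0.001, 1.0, -0.0], [-0.002, -0.0, -1.0], [-1.0, -0.001, 0.002]]
wrist_force: [-0.5, -1.5, 0.6]
opening: -0.0
```

Run:
```python
from h import *
np.set_printoptions(precision=4,suppress=True)
s=r.observe();c=cams.capture("wrist");print(s["clock"],s["tool_pos"],s["wrist_force"],s["opening"])
for t in("lever_pad",):
    for q in spotter.pinpoint("wrist",t)[:2]:print(t,q,w_at_z(s,c,q["centre"],.248))
print(wproj(s,c,(.5162,.1982,.248)))
# pad: dark pixels
k=cams.capture("scene")
for q in spotter.pinpoint("scene","lever_pad")[:2]:print("scene",q,at_z(k,q["centre"],.248))
```

```text
32.75 [0.5156 0.1947 0.3714] [-0.5279 -1.4606  0.6065] -0.0002606694114017153
lever_pad {'centre': [318.1, 263.4], 'score': 0.97} [0.5153 0.1971 0.248 ]
lever_pad {'centre': [331.1, 304.7], 'score': 0.63} [0.5229 0.171  0.248 ]
[319.7188 261.5818]
scene {'centre': [451.4, 258.1], 'score': 0.97} [0.5162 0.2013 0.248 ]
scene {'centre': [374.2, 307.9], 'score': 0.17} [0.6755 0.1394 0.248 ]
```

Call:
servo_tool:
  commands:
    - [[0,0.013,-0.12,0,0,0,-1],[0,0.013,-0.17,0,0,0,-1],[0,0.013,-0.195,0,0,0,-1],[-0.001,0.03,-0.23,0,0,0,-1],[-0.002,0.055,-0.27,0,0,0,-1],[-0.003,0.078,-0.314,0,0,0,-1],[-0.003,0.078,-0.314,0,0,0,-1]]

```text
clock: 33.65
tool_pos: [0.5146, 0.2156, 0.2919]
tcp_rot: [[-0.001, 1.0, 0.001], [-0.002, 0.001, -1.0], [-1.0, -0.001, 0.002]]
wrist_force: [0.8, -2.6, 2.8]
opening: 0.002
```

Call:
servo_tool:
  commands:
    - [[-0.002,0.018,-0.056,0,0,0,-1],[-0.003,0.036,-0.112,0,0,0,-1],[-0.004,0.044,-0.172,0,0,0,-1],[-0.004,0.048,-0.232,0,0,0,-1],[-0.004,0.046,-0.28,0,0,0,-1],[-0.004,0.043,-0.316,0,0,0,-1],[-0.004,0.043,-0.328,0,0,0,-1],[-0.004,0.043,-0.328,0,0,0,-1]]

```text
clock: 34.45
tool_pos: [0.5139, 0.2263, 0.2137]
tcp_rot: [[0.003, 1.0, 0.001], [0.001, 0.001, -1.0], [-1.0, 0.003, -0.001]]
wrist_force: [-4.0, -2.3, 17.2]
opening: -0.001
```

```bash
cat > fin.py <<'E'
from h import *
np.set_printoptions(precision=4,suppress=True)
s=r.observe();print(s["clock"],s["tool_pos"],s["wrist_force"])
for n in("scene","top"):
    k=cams.capture(n);cv2.imwrite(f"pics/f_{n}{int(s['clock']*100)}.png",k["color"][:,:,::-1])
    for t,z in(("ball1_center",.03),("cup",.01),("lever_pad",.141),("rod_grip",.15)):
        for q in spotter.pinpoint(n,t)[:8]:
            if q["score"]>.25:print(n,t,np.round(q["centre"],1),round(q["score"],2),at_z(k,q["centre"],z),"depth",at_d(k,q["centre"]))
E
python3 fin.py
```

```text
34.45 [0.5139 0.2263 0.2137] [-3.9821 -2.3304 17.2142]
scene ball1_center [382.7 302.8] 0.52 [0.5275 0.0958 0.03  ] depth [0.5232 0.0942 0.0229]
scene cup [375.8 303.5] 0.9 [0.5251 0.0796 0.01  ] depth [0.5278 0.0807 0.0144]
scene lever_pad [382.3 261.3] 0.57 [0.5105 0.0742 0.141 ] depth [0.4876 0.0648 0.109 ]
scene rod_grip [254.  195.9] 0.7 [ 0.5128 -0.2458  0.15  ] depth [ 0.5148 -0.2438  0.1528]
top ball1_center [230.4 239.9] 0.63 [0.5229 0.092  0.03  ] depth [0.5232 0.0923 0.0278]
top cup [241.8 240.3] 0.74 [0.5247 0.0743 0.01  ] depth [0.5241 0.0738 0.0148]
top lever_pad [135.3 240.5] 0.55 [0.5082 0.2241 0.141 ] depth [0.5054 0.2181 0.1624]
top rod_grip [449.5 233.7] 0.9 [ 0.5138 -0.2572  0.15  ] depth [ 0.5095 -0.2493  0.1801]
```

The lever is at its stop (fingertips at z 0.141, 17 N). I'll wait briefly, then count the balls.

Call:
servo_tool:
  commands:
    - [[0,0,0,0,0,0,-1],[0,0,0,0,0,0,-1],[0,0,0,0,0,0,-1],[0,0,0,0,0,0,-1],[0,0,0,0,0,0,-1],[0,0,0,0,0,0,-1],[0,0,0,0,0,0,-1],[0,0,0,0,0,0,-1]]

```text
clock: 35.75
tool_pos: [0.5139, 0.2263, 0.2137]
tcp_rot: [[0.003, 1.0, 0.001], [0.001, 0.001, -1.0], [-1.0, 0.003, -0.001]]
wrist_force: [-4.1, -3.0, 16.7]
opening: 0.002
```

Run:
```python
from h import *
np.set_printoptions(precision=3,suppress=True)
s=r.observe();print(s["clock"],s["tool_pos"],s["wrist_force"])
ref={"top":cv2.imread("pics/top0.png"),"scene":cv2.imread("pics/scene0.png")}
for n in("top","scene"):
    k=cams.capture(n);g=k["color"].astype(int)
    for nm,im in(("start",ref[n][:,:,::-1].astype(int)),("now",g)):
        m=((im[...,1]-im[...,2]>7)&(im[...,0]>130)).astype(np.uint8)
        w=(slice(170,300),slice(180,310)) if n=="top" else (slice(220,380),slice(300,440))
        N,_,st,ce=cv2.connectedComponentsWithStats(m[w])
        for i in range(1,N):
            if st[i,4]>8:
                px=ce[i]+[w[1].start,w[0].start];print(n,nm,px,st[i,2:5],at_d(k,px) if nm=="now" else "")
    if n=="top":
        x,y=np.rint(np.array([238,237])).astype(int);d=k["depth"];v,u=np.mgrid[:480,:640];K=k["camera_matrix"]
        X=np.stack([(u-K[0,2])/K[0,0]*d,(v-K[1,2])/K[1,1]*d,d],-1)@k["T"][:3,:3].T+k["T"][:3,3]
        a=X[(np.hypot(X[...,0]-.5268,X[...,1]-.0767)<.03)];print("z hist on axis",np.histogram(a[:,2],[0,.01,.02,.03,.04,.05,.06,.08,.1,.13,.2]))
        Z=X[...,2];print((Z[212:262:3,212:266:3]*1000).astype(int))
```

```text
35.75 [0.514 0.226 0.214] [-4.067 -2.986 16.743]
top start [229.486 220.667] [10 11 72] 
top start [244.333 221.813] [10 11 75] 
top start [220.917 230.556] [ 9 10 72] 
top start [235.787 233.373] [11 10 75] 
top start [250.108 234.176] [10 10 74] 
top start [227.054 243.77 ] [ 9 10 74] 
top start [240.987 246.234] [11 10 77] 
top now [240.113 226.239] [ 9 10 71] [0.547 0.076 0.029]
top now [228.399 238.265] [ 19  30 328] [0.528 0.097 0.017]
top now [239.194 251.323] [ 8  6 31] [0.503 0.077 0.028]
z hist on axis (array([  3, 469, 286,  46,   0,   0,   0,   0,   0,   0]), array([0.  , 0.01, 0.02, 0.03, 0.04, 0.05, 0.06, 0.08, 0.1 , 0.13, 0.2 ]))
[[ 116  110  105  102   97   94   98   97   92   95   98   97  100  106
   108  115  117  124]
 [ 110  108  101   99   92   87   48   44   41   45   42   45   95  100
   104  111  119  123]
 [ 104  103  101   97   49   42   35   32   29   26   27   28   35   93
    97  106  114  123]
 [ 108   99   93   46   37   32   26   17   16 1033   13   15   19   29
    93  101  108  118]
 [ 105   98   89   38   32   24   26   20   13   28   25   13   14 
[... 856 characters left out ...]
107
   113  119  164  139]
 [ 120  119  115  107  104  105  101   99  100  100  103  105  110  115
   125  165  146   87]
 [ 127  125  120  115  113  109  108  112  107  108  110  115  119  164
   167  143   80   83]
 [ 166  131  127  121  122  121  118  121  117  116  120  125  166  166
   140   10    9  116]]
scene start [379.225 273.825] [ 7  7 40] 
scene start [368.952 275.619] [ 6  6 21] 
scene start [387.878 279.976] [ 7  7 41] 
scene start [378.12 281.56] [ 7  4 25] 
scene start [307.056 369.69 ] [ 18  24 323] 
scene now [383.614 302.6  ] [15  8 70] [0.516 0.093 0.014]
scene now [371.222 304.667] [5 3 9] [0.547 0.079 0.034]
scene now [306.91  369.564] [ 18  24 321] [0.775 0.074 0.125]
```

The count is 1 + a cluster of about 5 (328 px at ~68 px each) + 1 partly hidden behind the rim = 7. All lie at cup level, and nothing is left in the funnel. Handing in.

```bash
python3 -c "
from bench import r
print(r.close_job()); s=r.observe(); print(s['clock'],s['tool_pos'],s['wrist_force'])"
```

```text
the job is handed in; nothing more can be done
None
the job is handed in; nothing more can be done
```

The job is handed in at about 36 s of the 69 s allowed. The rod is back in the rack, the shutter lever is held down at its stop, and the balls are in the cup. No verdict came back, so what follows are my own last checks.

**Stirring:**
- The first three turns went in with the tip about 7 mm above the plate. The balls jammed and hardly moved, and the rod swung in the grip, so those turns alone did not loosen them.
- I then gripped harder, worked with the tip about 2 mm above the plate, pushed individual balls along and made two more full turns. Seen by camera, one ball of each opposite pair ended about 9, 10 and 14 mm from its start. Those figures carry an error of about 1–2 mm against the 8 mm needed. Earlier, with the rod on the far side, the same three were about 20, 11 and 14 mm away.
- All seven balls stayed in the funnel throughout.

**Rod:** it hangs upright in the middle hole with its handle on the plate, about 1–2 mm from where it hung at the start. The fingers let it go.

**Lever:** the fingertips are at 0.141 m, which is the stop height, pushing with about 17 N. I did not read the shutter angle directly.

**Balls and cup:**
- The depth picture shows nothing left in the funnel, and everything lies at cup height.
- I count seven balls, but five of them are a touching cluster counted by its area and one is partly hidden by the rim.
- The cup stands under the outlet. I had no good view of it at the start, so I could only check it against the funnel's axis (about 2–3 mm off).

**Other things on the bench:** I saw no contact with them, but did not measure their positions afterwards.

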